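Sort turned posts with a slide-through gauge

TASK

Sort the three brass posts by trying them in the slide-through gauge: set a foot on the open end of the gauge's base plate and slide it along between the two steel jaws. Leave every post that goes through standing in the covered pocket behind the jaws, its foot wholly past them; stand every post that will not go through upright in the wooden tray. Slide gently, never force a post into the gauge, and leave the oil bottle, the screw jar and the screwdriver alone.

Things in the scene. Friction and masses are not known exactly. Their poses are not given: they have to be found in the camera images.
- post_a: one of three turned brass posts that look much alike: a round foot 20 mm high under a round stem 12 mm in diameter, 90 mm tall in all, about 0.14 kg. The foot is either to size, 25 mm in diameter, or oversize, 30 mm; which of the posts are which is not told by their names and must be found in the gauge. Origin: centre of the underside, z along the stem. Starts standing on the bench.
- post_b: one of three turned brass posts that look much alike: a round foot 20 mm high under a round stem 12 mm in diameter, 90 mm tall in all, about 0.14 kg. The foot is either to size, 25 mm in diameter, or oversize, 30 mm; which of the posts are which is not told by their names and must be found in the gauge. Origin: centre of the underside, z along the stem. Starts standing on the bench.
- post_c: one of three turned brass posts that look much alike: a round foot 20 mm high under a round stem 12 mm in diameter, 90 mm tall in all, about 0.14 kg. The foot is either to size, 25 mm in diameter, or oversize, 30 mm; which of the posts are which is not told by their names and must be found in the gauge. Origin: centre of the underside, z along the stem. Starts standing on the bench.
- gauge: slide-through gauge, fixed, 150 mm (x) by 90 mm (y). Origin: centre of its underside, x the sliding direction (in at -x, on to +x), z up. Base plate 6 mm thick throughout. Jaws and pocket walls reach z = 30 mm; a flat cover, z = 30 to 35 mm, lies over them from x = -24 to +75 mm, with an 18 mm slot along y = 0 for the stem. A foot on the plate has 4 mm of headroom under it
- gauge_apron (a point): middle of the open apron on top of the base plate, at gauge x = -55, y = 0, z = 6 mm; the apron, x = -75 to -30 mm, is free from above and from the sides. Axes as the gauge's
- jaws: the gauge's two square-edged steel jaws, fixed to it. Origin: middle of the passage between them, on the base plate (gauge x = -20 mm); the jaws run from x = -30 to -10 mm, 27 mm apart. A 25 mm foot has 1 mm play each side and may catch on a jaw edge if off centre; a 30 mm foot stops against both wherever tried, its centre at x = -36 mm. About 5 N of push tells; 60 N spoils the post
- gauge_pocket (a point): middle of the pocket behind the jaws, on the base plate (gauge x = 28.5 mm). The pocket runs from x = -10 to +67 mm, 36 mm wide, closed at the far end, with room for two 25 mm feet in a row: the first with its centre at about x = 48 mm, the next at about x = 16 mm. The stem stands out above the cover
- tray: open wooden tray, fixed, 150 mm (its x) by 130 mm (its y), walls 6 mm thick and 28 mm high, floor 6 mm thick. Origin: centre of its underside, z up
- oil_bottle: bystander: amber glass bottle, 40 mm in diameter, 100 mm tall. Origin: centre of the underside
- screw_jar: bystander: glass jar, 60 mm in diameter, 65 mm tall. Origin: centre of the underside
- screwdriver: bystander: screwdriver lying on the bench, 170 mm long. Origin: its middle, x along it

How it is judged:
By the outcome, as a careful person would: the job done as asked, in the order asked, and still so for the second after the job is handed in, with the robot touching nothing.
It also fails if it takes over 72 s, if anything falls off the work surface, if the arm or the gripper's body presses on something with over 40 N, if the wrist force passes 120 N, or if a joint passes its speed limit or range.

ROBOT

A 7-joint arm with a two-finger parallel gripper is mounted at the origin on the work surface. World frame = base frame: x ahead of the robot, y to its left, z up, the work surface at z = 0. Lengths are in mm, angles in rad, forces in N, time in s.
With the tool pointing down it reaches from about 425 to 800 mm from the base axis. Payload 8.3 kg.
Tool frame: the origin (TCP) lies midway between the tips of the shut fingers; the grasp point (between the pads) lies 19 mm behind it; z points along the fingers, y is the direction in which the jaws open and shut (so a half turn about z gives the same grasp; the last joint's range is limited). The gripper opens to 85 mm and grips with 20 to 120 N. Pads are 22 mm wide; open, the fingers measure 114 mm over their backs; the gripper's body (76 mm by 85 mm) begins 54 mm behind the grasp point. The pads swing forward as they close: fully open they stand 13 mm farther back than shut.
Start: joints at [1.103, 0.383, 0.016, 1.37, -0.006, 1.388, -0.046], TCP at [246.181, -574.454, 231.279] pointing down, gripper open.
Joint ranges: [-2.95, 2.95], [-0.25, 2.06], [-1.52, 1.56], [0.18, 2.33], [-1.44, 4.58], [0.02, 2.06], [-3.01, 3.01]. Speed limits (rad/s): [2.39, 2.39, 3.01, 3.01, 3.14, 3.14, 3.14].

INTERFACE

Orientations are given as a rotation vector (axis times angle).
In Python, from cell import status, eyes, order gives the robot as it stands. The module is installed in compiled form; this text tells all that it offers.
- The arm moves only by the tool jog_arm, never from a script. Its argument "steps" is a list of rows, each a list of 3 entries, a list of its own where there are three numbers: the gripper's target within -1 to 1 (shut at 1, half-way at 0, fully open at -1), then the shift along the tool's x, y, z in units of 0.25 m (1.0 is 0.25 m), then the turn, a rotation vector about the tool's x, y, z in units of 30 degrees (1.0 is 30 degrees). A call has 1 to 5 rows; each row is the pose to reach, as a shift and turn from the pose commanded when the call began, along the tool's axes at that moment; what a row does not reach only later rows make up. A row lasts 1/8 s, in which the tool goes at most 62.5 mm and 10.7 degrees, less where a joint would pass 70% of its speed; a pose out of reach is approached as far as the arm can. A call with a number of a shift or a turn outside -1 to 1 is refused whole. A call with a gripper value outside its range is refused whole. The fingers move at their own pace and stop on an object; "grip_force" is the grip in N (left out, the last holds). Time passes only in rows, so rows that repeat a pose let the fingers close. It gives the time, the measured TCP pose, the force and the opening at its end, in the units of the state.
- status.observe(): the state, without advancing time (a new reading comes with each control period).
- eyes.grab_frame(name): name is "scene" or "top" or "wrist"; returns a dict with "color" (384x512x3 uint8, red, green, blue), "K" (3x3 intrinsics, pixels), "k1" (the pictures are not rectified: a ray, as slopes to the right and down, at radius r is drawn at 1 + k1 r^2 times it, then the intrinsics apply), "rvec" (rotation vector, rad) and "tvec" (3), from world to camera coordinates, as OpenCV has them; the wrist camera has in their place "T_tool_cam" (4x4, takes a point from camera to tool coordinates, whose origin is the TCP and whose axes are the flange's). Camera axes: x right, y down, z forward; pixel columns grow to the right and rows downward; lengths in mm; the calibration is good to about 2 mm. A picture is of the moment at which its call begins: read the wrist's pose just before it. There is no depth.
- order.hand_in(): hands the job in, once; it reports no verdict.
The state is a dict: "time": time; "joint_pos": joint angles; "joint_velocities": joint speeds; "effort": joint torques, N m; "position": TCP position; "eef_rot": TCP orientation; "contact_force": force on the tool from outside, world axes, zero at the start; "ft_torque": the same for the moment, N m; "gripper_width": finger opening in mm.
Only numpy, scipy, OpenCV 4.12 (cv2) and the standard library are available. Lean on these libraries where they do the work, as an engineer would, in place of code of your own. Each camera call takes 0.05 s, during which the arm holds its last target.

## Working session

There is one attempt and no reset: what is moved stays moved. The work goes in short steps, Python scripts to look and compute and a tool call to move; the robot and the scene stay as the last step left them, time stands still between calls to the robot, and variables do not carry over. Pictures are saved under pics/ and viewed, and the job is handed in when it is done.

Besides the shell and the picture viewer there is one more tool, called after ">>>" as name([rows], argument=value, ...), one row to a line, values as JSON. jog_arm: Moves the arm, as the interface text tells. Its arguments: {"type":"object","properties":{"steps":{"type":"array"},"grip_force":{"type":"number"}},"required":["steps"]}

```bash
mkdir -p pics; python3 - <<'E'
from cell import status, eyes
import cv2,pickle
s=status.observe();print(s)
for n in ["scene","top"]:
    f=eyes.grab_frame(n); pickle.dump(f,open(n+'.pkl','wb'))
    cv2.imwrite(f'pics/{n}0.png',cv2.resize(f['color'][:,:,::-1],(800,600),interpolation=cv2.INTER_CUBIC))
    print(n,f['K'],f['k1'],f['rvec'],f['tvec'])
E
```

```text
{'time': 0.0, 'joint_pos': array([ 1.1030845 ,  0.38423081,  0.01639991,  1.37120786, -0.00630996,
        1.38816035, -0.04649792]), 'joint_velocities': array([ 0.00127029, -0.00107832,  0.00064757,  0.00081426, -0.00039275,
        0.00157452, -0.00046477]), 'effort': array([-8.36898871e-04, -6.27608228e+01,  8.43961649e-01, -3.71822155e+01,
        1.65756117e-02,  1.43349325e-02,  2.18718287e-05]), 'position': array([ 245.97365658, -574.00569272,  230.25930804]), 'eef_rot': array([-3.07557633e+00, -6.31221096e-01,  6.72003194e-04]), 'contact_force': array([ 0.09273029, -0.10916016,  1.22288526]), 'ft_torque': array([-0.03328966, -0.00884812,  0.04093939]), 'gripper_width': 85.07767794492952}
scene [[436.71591991   0.         258.97207801]
 [  0.         436.71591991 191.48179999]
 [  0.           0.           1.        ]] -0.1302194254935351 [ 1.0866773   2.28916229 -1.13067604] [ 403.14999199 -244.83859948 1419.68586926]
top [[376.48786133   0.         254.57254724]
 [  0.         376.48786133 194.17526425]
 [  0.           0.           1.        ]] -0.1092598382854879 [ 2.22107503 -2.16655713  0.09201413] [ -33.51327069  621.16906729 1039.69238199]
```

View pics/scene0.png

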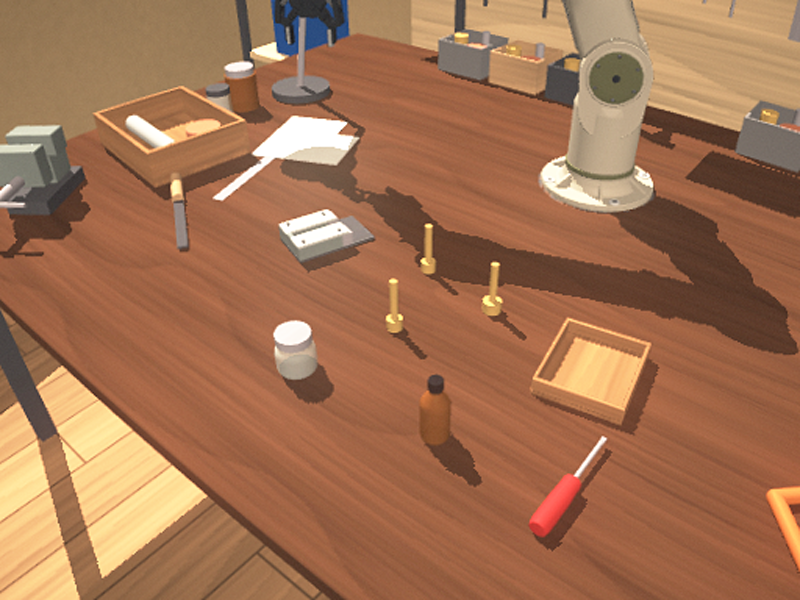

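View pics/top0.png

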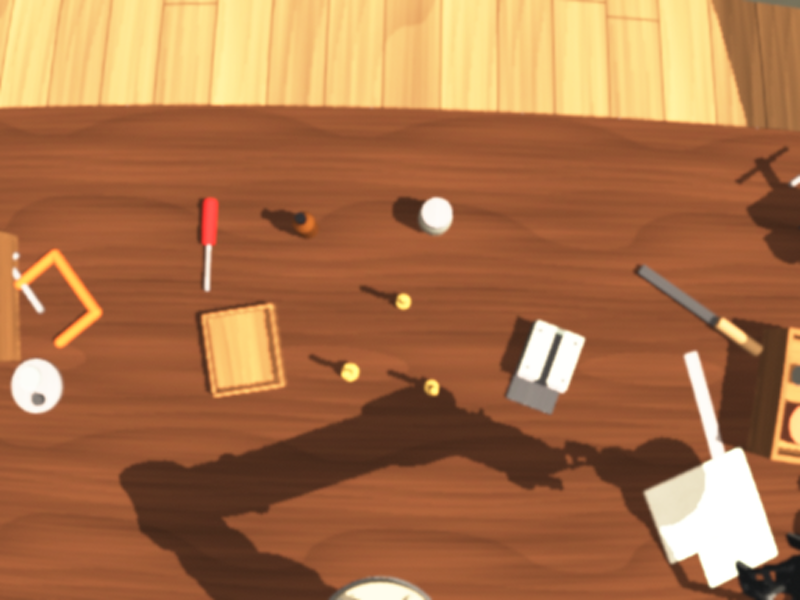

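The top view shows the tray around (243,350), the posts at (403,301), (349,371) and (431,387), and the gauge around (546,366) with its apron at the lower left. I'll enlarge these to measure them.

```bash
cat > h.py <<'E'
import numpy as np,cv2,pickle
def ray(f,px):
    K=f['K'];d=np.array([f['k1'],0,0,0,0.])
    u=cv2.undistortPoints(np.array(px,float).reshape(-1,1,2),K,d).reshape(-1,2)
    R,_=cv2.Rodrigues(np.array(f['rvec']));C=-R.T@np.array(f['tvec']).ravel()
    return C,np.c_[u,np.ones(len(u))]@R
def onz(f,px,z):
    C,D=ray(f,px);z=np.broadcast_to(z,len(D));return C+D*((z-C[2])/D[:,2])[:,None]
def proj(f,P):
    return cv2.projectPoints(np.array(P,float).reshape(-1,1,3),np.array(f['rvec']),np.array(f['tvec']),f['K'],np.array([f['k1'],0,0,0,0.]))[0].reshape(-1,2)
def crop(f,name,x0,y0,x1,y1,s):
    im=cv2.resize(f['color'][y0:y1,x0:x1,::-1],None,fx=s,fy=s,interpolation=cv2.INTER_CUBIC)
    for i in range(x0,x1):
        if i%10==0: cv2.line(im,((i-x0)*s,0),((i-x0)*s,6),(0,255,0),1);cv2.putText(im,str(i),((i-x0)*s,18),0,.35,(0,255,0))
    for i in range(y0,y1):
        if i%10==0: cv2.line(im,(0,(i-y0)*s),(6,(i-y0)*s),(0,255,0),1);cv2.putText(im,str(i),(8,(i-y0)*s+4),0,.35,(0,255,0))
    cv2.imwrite(name,im)
E
python3 - <<'E'
from h import *
f=pickle.load(open('top.pkl','rb'))
crop(f,'pics/tg.png',315,195,385,270,8)
crop(f,'pics/tp.png',190,180,290,255,8)
crop(f,'pics/tt.png',120,185,190,260,8)
g=pickle.load(open('scene.pkl','rb'))
crop(g,'pics/sg.png',170,125,250,170,10)
crop(g,'pics/sp.png',240,135,330,215,8)
for p in [(403,301),(349,371),(431,387)]: print(onz(f,[(p[0]*.64,p[1]*.64)],20))
E
```

```text
[[626.49512338 -27.43519474  20.        ]]
[[498.17578447  66.42531085  20.        ]]
[[473.03789968 -81.38941013  20.        ]]
```

View pics/tg.png

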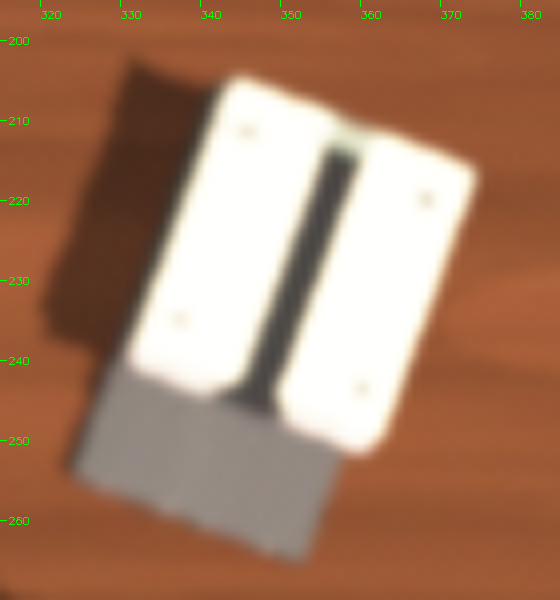

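View pics/tp.png

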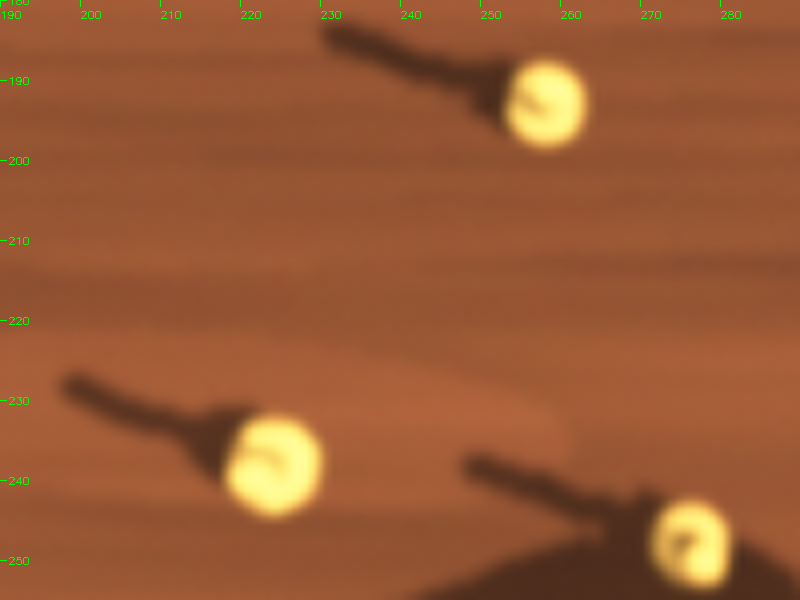

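View pics/tt.png

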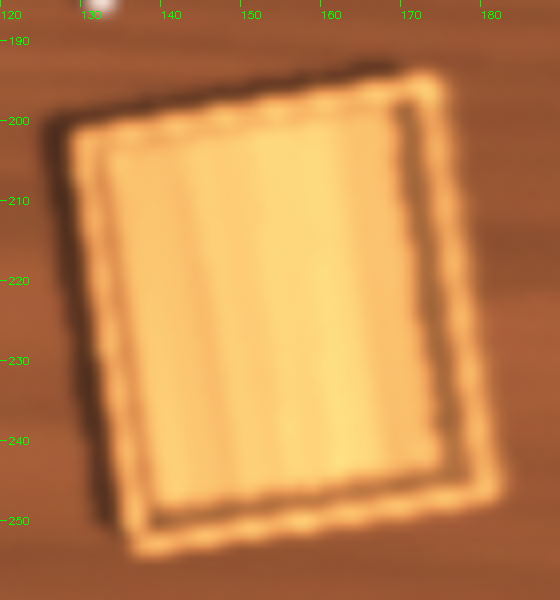

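View pics/sg.png

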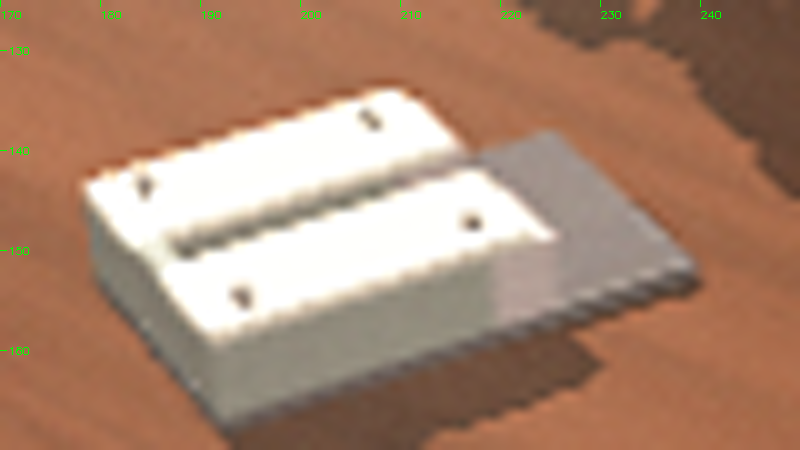

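View pics/sp.png

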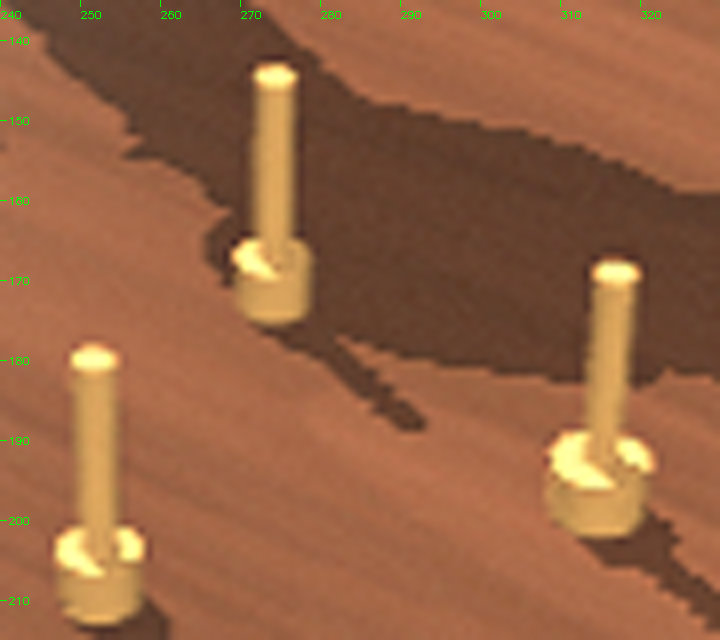

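```bash
cat > fit.py <<'E'
from h import *
from scipy.optimize import least_squares
f=pickle.load(open('top.pkl','rb'));g=pickle.load(open('scene.pkl','rb'))
G=np.array([(75,45,35),(75,-45,35),(-24,45,35),(-24,-45,35),(-75,45,6),(-75,-45,6)],float)
tp=np.array([(344.75,204.5),(374.7,216.5),(331,240.25),(361.8,252.2),(323.7,253.75),(352.9,265.3)])-.0
sp=np.array([(191.5,158.5),(178.3,143.5),(225.8,148.8),(210.5,133.7),(239.8,152),(225,138)])
def W(p,P): c,s=np.cos(p[2]),np.sin(p[2]); return np.c_[p[0]+c*P[:,0]-s*P[:,1],p[1]+s*P[:,0]+c*P[:,1],P[:,2]]
def go(use,G,tp,sp,p0):
    r=lambda p:np.concatenate([(proj(f,W(p,G))-tp).ravel() if 't' in use else [], (proj(g,W(p,G))-sp).ravel() if 's' in use else []])
    s=least_squares(r,p0);print(use,s.x.round(3),np.degrees(s.x[2]).round(2),s.fun.round(1))
    return s.x
for u in ['t','s','ts']: go(u,G,tp,sp,[500,-280,-.4])
# tray: corners z=28
T=np.array([(75,65,28),(75,-65,28),(-75,65,28),(-75,-65,28)],float)
c=lambda x,y:(120+x/8,185+y/8)
tt=np.array([c(70,128),c(440,72),c(138,556),c(502,492)])
print(onz(f,tt,28).round(0))
d=onz(f,tt,28)
print(d.mean(0),[np.linalg.norm(d[i]-d[j]).round() for i,j in((0,1),(2,3),(0,2),(1,3))])
# posts: stem tops and foot
tf=[(190+545/8,180+103/8),(190+275/8,180+466/8),(190+691/8,180+544/8)]
print('top foot z~20',onz(f,tf,18).round(1))
st=[(240+94/8,135+360/8),(240+616/8,135+272/8),(240+275/8,135+77/8)]
print('scene stemtop z90',onz(g,st,90).round(1))
sb=[(240+100/8,135+565/8),(240+598/8,135+477/8),(240+272/8,135+263/8)]
print('scene foottop z20',onz(g,[(240+100/8,135+549/8),(240+600/8,135+459/8),(240+272/8,135+256/8)],20).round(1))
E
python3 fit.py
```

```text
t [ 5.09306e+02 -2.87796e+02 -3.54000e-01] -20.26 [-0.   1.1 -0.7  0.8  1.2 -1.7 -0.  -1.9 -0.1  1.  -0.4  0.8]
s [ 5.10772e+02 -2.82910e+02 -3.33000e-01] -19.06 [ 0.2  0.2  0.4  0.5 -1.6 -0.7 -0.6  0.6  0.7 -0.5  0.9 -0. ]
ts [ 5.09170e+02 -2.86281e+02 -3.46000e-01] -19.83 [-0.8  1.2 -1.4  0.7  0.7 -1.5 -0.5 -2.  -0.5  1.2 -0.7  0.8 -0.6 -0.6
  0.1 -0.3 -2.2 -1.3 -0.8  0.   0.2 -0.9  0.8 -0.5]
[[593. 336.  28.]
 [616. 205.  28.]
 [444. 306.  28.]
 [470. 178.  28.]]
[530.92555857 256.3422152   28.        ] [np.float64(133.0), np.float64(130.0), np.float64(152.0), np.float64(148.0)]
top foot z~20 [[626.  -28.1  18. ]
 [495.9  63.6  18. ]
 [472.  -83.1  18. ]]
scene stemtop z90 [[625.9 -25.7  90. ]
 [496.   66.5  90. ]
 [472.6 -79.7  90. ]]
scene foottop z20 [[625.7 -25.7  20. ]
 [496.2  66.4  20. ]
 [472.5 -80.3  20. ]]
```

```bash
sed -i 's/(-24,45,35),(-24,-45,35)/(-30,45,30),(-30,-45,30)/' fit.py; python3 fit.py | head -3
cat > mv.py <<'E'
import sys,numpy as np
from scipy.spatial.transform import Rotation as R
from cell import status
def plan(x,y,z,h=None):
    s=status.observe();M=R.from_rotvec(s['eef_rot']);
    d=np.array([x,y,z])-s['position']
    print('pos',s['position'].round(1),'F',s['contact_force'].round(1),'w',round(s['gripper_width'],1),'t',round(s['time'],2))
    print('shift units',(M.inv().apply(d)/250).round(4))
    X=M.as_matrix()
    print('heading',np.degrees(np.arctan2(X[1,0],X[0,0])).round(2),'z',X[:,2].round(4))
    if h is not None:
        c,sn=np.cos(np.radians(h)),np.sin(np.radians(h))
        T=np.array([[c,sn,0],[sn,-c,0],[0,0,-1.]])
        print('turn units',(np.degrees((M.inv()*R.from_matrix(T)).as_rotvec())/30).round(4))
if __name__=='__main__': plan(*map(float,sys.argv[1:]))
E
python3 mv.py 440 -250 300 -20; python3 - <<'E'
from cell import eyes
f=eyes.grab_frame('wrist');print(f['T_tool_cam'],f['K'])
E
```

```text
t [ 5.11127e+02 -2.88942e+02 -3.52000e-01] -20.18 [ 0.3  0.4 -0.3  0.1  0.5 -0.4 -0.9 -0.8  0.3  0.4  0.   0.1]
s [ 5.10782e+02 -2.85525e+02 -3.26000e-01] -18.7 [-0.3 -0.1 -0.2  0.3 -0.2 -0.2  0.6  1.2  0.1 -0.9  0.1 -0.3]
ts [ 5.10549e+02 -2.87676e+02 -3.43000e-01] -19.65 [-0.4  0.7 -0.9  0.1  0.1  0.  -1.2 -0.7  0.1  0.8 -0.1  0.3 -1.2 -0.5
pos [ 246.  -574.1  230.4] F [ 0.4 -0.2 -0.1] w 85.5 t 0.1
shift units [ 1.2239 -0.8864 -0.2771]
heading 23.2 z [-7.0e-04  1.6e-03 -1.0e+00]
turn units [-3.2000e-03  1.3000e-03  1.4398e+00]
[[ 3.44689757e-04 -9.63373459e-01 -2.68163120e-01  6.73213248e+01]
 [ 9.99999909e-01  3.99787781e-04 -1.50860460e-04 -5.59338482e-01]
 [ 2.52543302e-04 -2.68163044e-01  9.63373509e-01 -1.44179975e+02]
 [ 0.00000000e+00  0.00000000e+00  0.00000000e+00  1.00000000e+00]] [[312.33441237   0.         253.61833227]
 [  0.         312.33441237 191.80676812]
 [  0.           0.           1.        ]]
```

>>> jog_arm([
  [-1,[0.61,-0.44,-0.14],[0,0,0.72]],
  [-1,[0.61,-0.44,-0.14],[0,0,0.72]],
  [-1,[0.61,-0.44,-0.14],[0,0,0.72]],
  [-1,[0.61,-0.44,-0.14],[0,0,0.72]],
  [-1,[0.61,-0.44,-0.14],[0,0,0.72]],
], grip_force=25)

```text
time: 0.78
position: [343.0, -413.2, 266.3]
eef_rot: [3.141, 0.046, -0.0]
contact_force: [-0.9, -0.8, 0.4]
gripper_width: 85.8
```

```bash
python3 mv.py 440 -265 260 -19.8
```

```text
pos [ 343.  -413.2  266.3] F [-0.9 -0.8  0.4] w 85.8 t 0.78
shift units [ 0.4051 -0.5814  0.025 ]
heading 1.67 z [-2.e-04 -3.e-04 -1.e+00]
turn units [6.000e-04 3.000e-04 7.155e-01]
```

>>> jog_arm([
  [-1,[0.405,-0.58,0.025],[0,0,0.716]],
  [-1,[0.405,-0.58,0.025],[0,0,0.716]],
  [-1,[0.405,-0.58,0.025],[0,0,0.716]],
  [-1,[0.405,-0.58,0.025],[0,0,0.716]],
  [-1,[0.405,-0.58,0.025],[0,0,0.716]],
])

```text
time: 1.4
position: [439.3, -267.2, 259.5]
eef_rot: [3.094, -0.545, -0.002]
contact_force: [0.1, -1.4, 0.4]
gripper_width: 85.6
```

```bash
cat > wr.py <<'E'
from h import *
from cell import status,eyes
from scipy.spatial.transform import Rotation as R
def wrist(name=None):
    s=status.observe(); f=eyes.grab_frame('wrist')
    T=np.eye(4);T[:3,:3]=R.from_rotvec(s['eef_rot']).as_matrix();T[:3,3]=s['position']
    C=np.linalg.inv(T@np.array(f['T_tool_cam']))
    f['rvec']=cv2.Rodrigues(C[:3,:3])[0].ravel();f['tvec']=C[:3,3];f['s']=s
    if name:
        pickle.dump(f,open(name+'.pkl','wb'))
        cv2.imwrite(f'pics/{name}.png',cv2.resize(f['color'][:,:,::-1],(800,600),interpolation=cv2.INTER_CUBIC))
    return f
E
python3 -c "
from wr import *
f=wrist('w1');print(f['s']['position'],f['k1'])"
```

```text
[ 439.34526371 -267.24438297  259.46670972] 0.012660325193747423
```

View pics/w1.png

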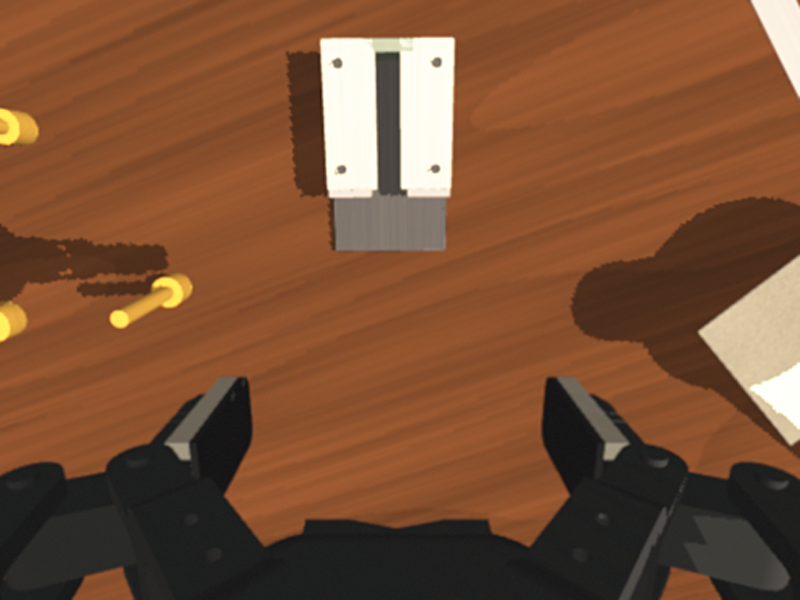

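The wrist view shows the gauge upright at (388,145), nearly square to the tool. Its apron is at the bottom, (390,222).

```bash
python3 -c "
from h import *
f=pickle.load(open('w1.pkl','rb'))
crop(f,'pics/w1g.png',200,20,296,165,5)
crop(f,'pics/w1p.png',0,65,128,225,5)"
```

```text
(no output)
```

View pics/w1g.png

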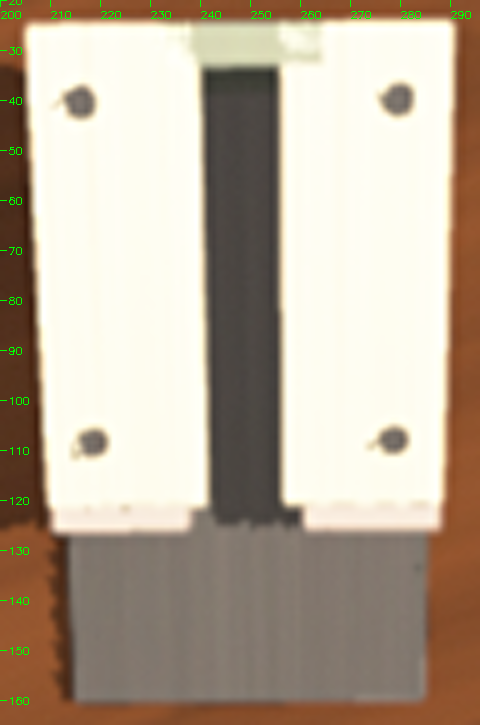

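View pics/w1p.png

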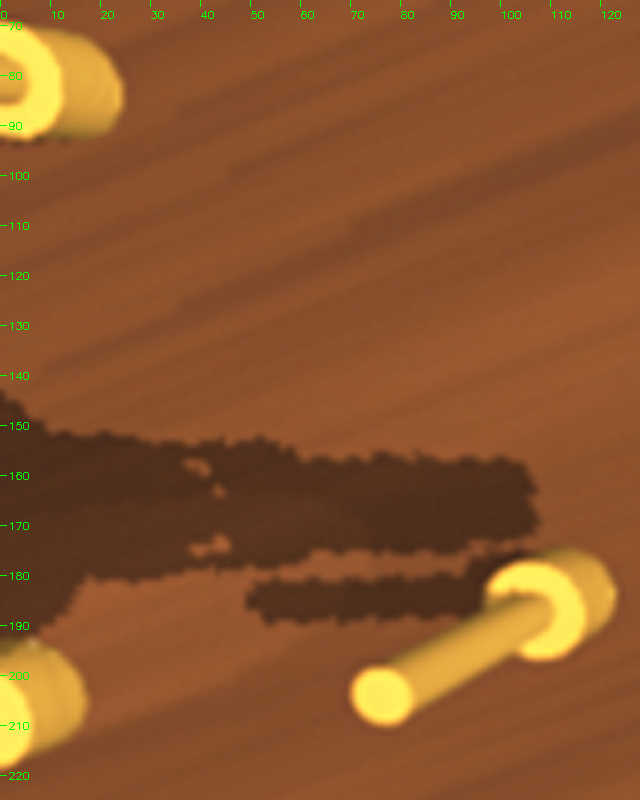

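```bash
cat > fitw.py <<'E'
from h import *
from scipy.optimize import least_squares
f=pickle.load(open('w1.pkl','rb'))
G=np.array([(75,45,35),(75,-45,35),(-24,45,35),(-24,-45,35),(-30,45,30),(-30,-45,30),(-75,45,6),(-75,-45,6),(-24,9,35),(-24,-9,35),(-30,13.5,30),(-30,-13.5,30)],float)
px=np.array([(26,22),(455,22),(46,507),(443,505),(50,530),(441,529),(73,701),(426,701),(208,505),(283,503),(192,528),(303,528)])/5+[200,20]
def W(p,P): c,s=np.cos(p[2]),np.sin(p[2]); return np.c_[p[0]+c*P[:,0]-s*P[:,1],p[1]+s*P[:,0]+c*P[:,1],P[:,2]+p[3]]
s=least_squares(lambda p:(proj(f,W(p,G))-px).ravel(),[510,-287,-.34,0]);print(s.x,np.degrees(s.x[2]));print(s.fun.reshape(-1,2).round(1).tolist())
print(onz(f,[(76.4,204),(107.4,187)],[90,20]).round(1))
E
python3 fitw.py; python3 mv.py 473 -80.5 250 -19.8
```

```text
[ 5.09936360e+02 -2.87241635e+02 -3.43331764e-01  2.98903526e+00] -19.67146103525699
[[0.3, 0.1], [-0.0, -0.3], [0.5, -0.4], [-0.1, -0.4], [0.5, 0.0], [-0.3, -0.1], [-0.1, 0.6], [-0.2, 0.2], [-0.4, -0.2], [0.4, 0.1], [-0.8, 0.3], [0.2, 0.2]]
[[471.1 -80.8  90. ]
 [470.8 -81.7  20. ]]
pos [ 439.  -267.9  259.6] F [-1.2 -0.4  0.4] w 85.1 t 1.45
shift units [-0.1293 -0.751   0.0381]
heading -20.07 z [-1.1e-03 -3.0e-04 -1.0e+00]
turn units [ 0.0012  0.0017 -0.009 ]
```

>>> jog_arm([
  [-1,[-0.135,-0.748,0.24],[0,0,-0.013]],
  [-1,[-0.135,-0.748,0.24],[0,0,-0.013]],
  [-1,[-0.135,-0.748,0.24],[0,0,-0.013]],
  [-1,[-0.135,-0.748,0.24],[0,0,-0.013]],
  [-1,[-0.135,-0.748,0.24],[0,0,-0.013]],
])

```text
time: 2.08
position: [471.8, -79.7, 199.8]
eef_rot: [3.096, -0.534, -0.001]
contact_force: [0.4, -0.6, 0.1]
gripper_width: 85.6
```

```bash
python3 mv.py 471.8 -81 42 -19.67; python3 -c "
from wr import *
f=wrist('w2')"
```

```text
pos [471.8 -79.7 199.8] F [ 0.4 -0.6  0.1] w 85.6 t 2.08
shift units [0.0019 0.0047 0.6314]
heading -19.57 z [-7.e-04 -3.e-04 -1.e+00]
turn units [0.0009 0.001  0.0034]
```

View pics/w2.png

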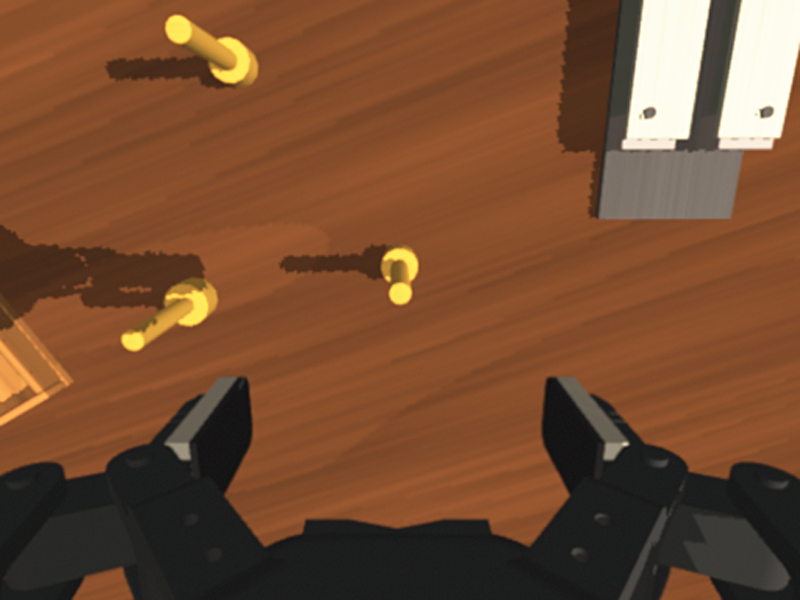

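The post is centred at column 400, with its stem top at (400,293), so it lines up with the jaws. I'll descend and grip.

```bash
python3 -c "
from h import *
f=pickle.load(open('w2.pkl','rb'));k=.64
print(onz(f,[(400*k,293*k),(400.5*k,265*k),(133*k,341*k),(189*k,303*k),(179*k,30*k),(232*k,60*k)],[90,20]*3).round(1))"
```

```text
[[471.2 -81.6  90. ]
 [471.9 -82.7  20. ]
 [494.6  66.3  90. ]
 [495.5  63.5  20. ]
 [625.  -26.7  90. ]
 [624.7 -28.7  20. ]]
```

>>> jog_arm([
  [-1,[0.002,0.003,0.25],[0,0,0]],
  [-1,[0.002,0.003,0.5],[0,0,0]],
  [-1,[0.002,0.003,0.63],[0,0,0]],
  [-1,[0.002,0.003,0.63],[0,0,0]],
  [1,[0.002,0.003,0.63],[0,0,0]],
], grip_force=25)

```text
time: 2.75
position: [473.5, -80.7, 44.2]
eef_rot: [3.095, -0.535, 0.004]
contact_force: [0.4, 0.4, 0.9]
gripper_width: 70.4
```

>>> jog_arm([
  [1,[0,0,0],[0,0,0]],
  [1,[0,0,0],[0,0,0]],
  [1,[0,0,0],[0,0,0]],
  [1,[0,0,0],[0,0,0]],
])

```text
time: 3.25
position: [472.6, -79.1, 43.0]
eef_rot: [3.096, -0.532, 0.001]
contact_force: [-0.1, -0.7, 3.6]
gripper_width: 11.2
```

```bash
cat > gz.py <<'E'
# gauge coords -> plan ; usage gz.py gx gy z
import sys,numpy as np
from mv import plan
from cell import status
a=np.radians(-19.67);O=np.array([510,-287.3]);M=np.array([[np.cos(a),-np.sin(a)],[np.sin(a),np.cos(a)]])
s=status.observe();print('gauge xy now',(M.T@(s['position'][:2]-O)).round(2),'Fg',(M.T@s['contact_force'][:2]).round(2))
if len(sys.argv)>1:
    gx,gy,z=map(float,sys.argv[1:4]);p=O+M@[gx,gy];plan(p[0],p[1],z,-19.67)
E
python3 gz.py -55 0 90
```

```text
gauge xy now [-105.25  183.44] Fg [ 0.14 -0.7 ]
pos [472.6 -79.1  43. ] F [-0.1 -0.7  3.6] w 11.2 t 3.25
shift units [ 0.1989  0.7344 -0.1878]
heading -19.49 z [ 8.e-04 -2.e-04 -1.e+00]
turn units [-0.0001 -0.0017  0.006 ]
```

>>> jog_arm([
  [1,[0,0,-0.2],[0,0,0]],
  [1,[0,0,-0.2],[0,0,0]],
  [1,[0,0,-0.2],[0,0,0]],
])

```text
time: 3.62
position: [471.9, -79.0, 92.0]
eef_rot: [3.096, -0.532, -0.001]
contact_force: [0.1, -0.1, -1.6]
gripper_width: 11.4
```

```bash
python3 gz.py -57 0 80
```

```text
gauge xy now [-106.02  183.26] Fg [ 0.15 -0.09]
pos [471.9 -79.   92. ] F [ 0.1 -0.1 -1.6] w 11.4 t 3.62
shift units [0.1938 0.7336 0.0482]
heading -19.49 z [-5.e-04 -0.e+00 -1.e+00]
turn units [0.0004 0.001  0.0059]
```

>>> jog_arm([
  [1,[0.05,0.18,0.012],[0,0,0.006]],
  [1,[0.1,0.4,0.024],[0,0,0.006]],
  [1,[0.15,0.6,0.036],[0,0,0.006]],
  [1,[0.194,0.734,0.048],[0,0,0.006]],
  [1,[0.194,0.734,0.048],[0,0,0.006]],
])

```text
time: 4.25
position: [454.4, -271.3, 78.4]
eef_rot: [3.094, -0.545, -0.005]
contact_force: [-0.2, -0.0, -2.2]
gripper_width: 11.2
```

```bash
python3 gz.py -57 0 52; python3 -c "
from wr import *
f=wrist('w3')"
```

```text
gauge xy now [-57.73  -3.63] Fg [-0.16 -0.07]
pos [ 454.4 -271.3   78.4] F [-0.2 -0.  -2.2] w 11.2 t 4.25
shift units [ 0.0032 -0.0146  0.1057]
heading -20.0 z [-3.4e-03  5.0e-04 -1.0e+00]
turn units [ 0.0014  0.0065 -0.011 ]
```

View pics/w3.png

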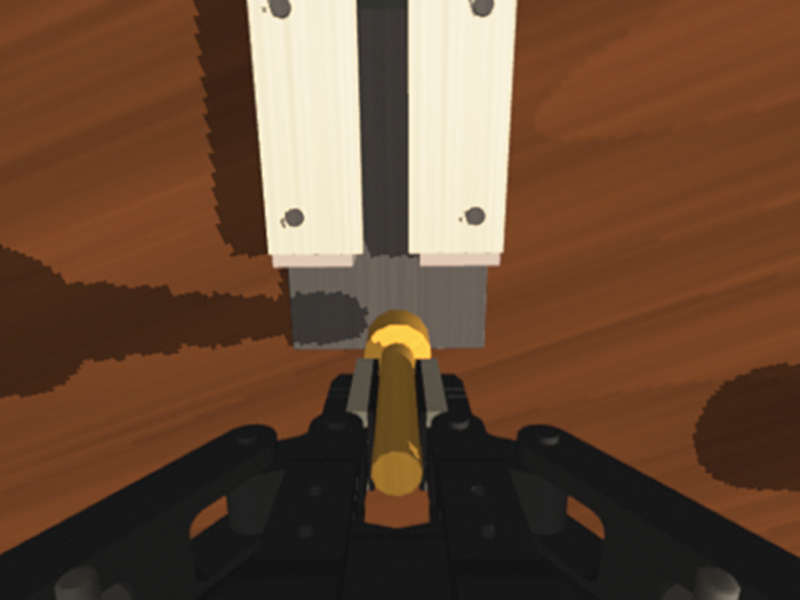

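The held post's stem is at column 398 and the slot centre is near 384, which agrees with the −3.6 mm offset. I'll correct that and lower.

>>> jog_arm([
  [1,[0.003,-0.014,0.05],[0,0,-0.01]],
  [1,[0.003,-0.014,0.1],[0,0,-0.01]],
  [1,[0.003,-0.014,0.1],[0,0,-0.01]],
  [1,[0.003,-0.014,0.1],[0,0,-0.01]],
])

```text
time: 4.8
position: [458.8, -264.8, 55.5]
eef_rot: [-3.097, 0.528, 0.0]
contact_force: [-0.2, -0.2, -1.5]
gripper_width: 11.1
```

```bash
python3 gz.py -57 0 50; python3 -c "
from wr import *
f=wrist('w4')"
```

```text
gauge xy now [-55.8   3.9] Fg [-0.08 -0.24]
pos [ 458.8 -264.8   55.5] F [-0.2 -0.2 -1.5] w 11.1 t 4.8
shift units [-0.0049  0.0156  0.0221]
heading -19.34 z [-1.e-04  2.e-04 -1.e+00]
turn units [-0.0002  0.0003  0.011 ]
```

View pics/w4.png

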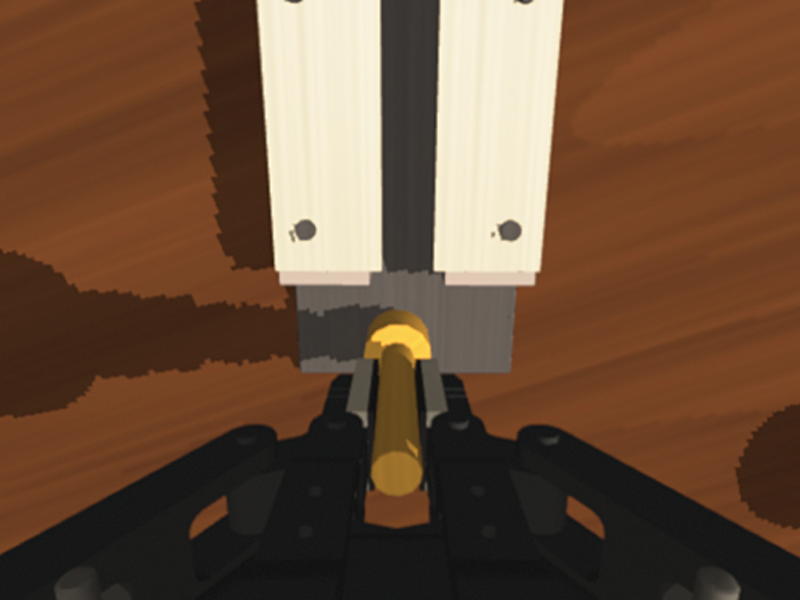

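>>> jog_arm([
  [1,[-0.005,0.0155,0.01],[0,0,0.01]],
  [1,[-0.005,0.0155,0.016],[0,0,0.01]],
  [1,[-0.005,0.0155,0.016],[0,0,0.01]],
  [1,[-0.005,0.0155,0.016],[0,0,0.01]],
])

```text
time: 5.35
position: [456.2, -268.4, 51.6]
eef_rot: [-3.095, 0.537, -0.0]
contact_force: [-0.6, 0.3, -1.3]
gripper_width: 11.9
```

```bash
python3 gz.py -57 0 50; python3 -c "
from wr import *
f=wrist('w5');crop(f,'pics/w5c.png',150,0,370,260,3)"
```

```text
gauge xy now [-56.98  -0.3 ] Fg [-0.66  0.09]
pos [ 456.2 -268.4   51.6] F [-0.6  0.3 -1.3] w 11.9 t 5.35
shift units [-0.0001 -0.0012  0.0064]
heading -19.67 z [ 1.e-04  1.e-04 -1.e+00]
turn units [-0.0002 -0.0002 -0.0001]
```

View pics/w5c.png

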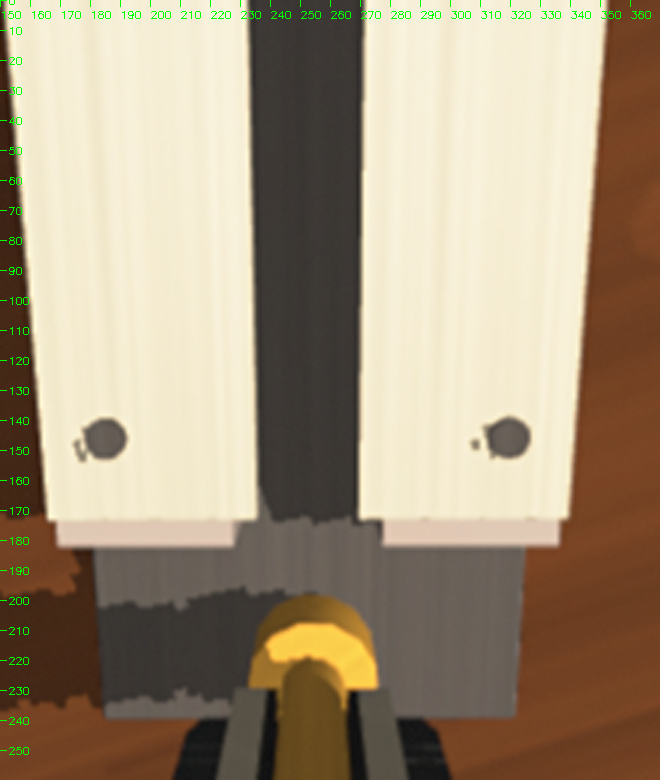

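>>> jog_arm([
  [1,[0,-0.0036,0.004],[0,0,0]],
  [1,[0,-0.0036,0.008],[0,0,0]],
  [1,[0,-0.0036,0.008],[0,0,0]],
])

```text
time: 5.78
position: [456.4, -267.5, 49.4]
eef_rot: [-3.095, 0.537, 0.0]
contact_force: [-0.5, -0.3, -1.8]
gripper_width: 11.3
```

```bash
python3 gz.py -45 0.5 49
```

```text
gauge xy now [-57.13   0.6 ] Fg [-0.33 -0.44]
pos [ 456.4 -267.5   49.4] F [-0.5 -0.3 -1.8] w 11.3 t 5.78
shift units [0.0485 0.0004 0.0016]
heading -19.67 z [-2.e-04  2.e-04 -1.e+00]
turn units [-0.0002  0.0005 -0.0001]
```

>>> jog_arm([
  [1,[0,0,0.003],[0,0,0]],
  [1,[0,0,0.003],[0,0,0]],
])

```text
time: 6.02
position: [456.6, -267.7, 49.1]
eef_rot: [3.095, -0.537, 0.001]
contact_force: [-0.9, 0.1, 2.4]
gripper_width: 10.9
```

>>> jog_arm([
  [1,[0,0,0.003],[0,0,0]],
  [1,[0,0,0.003],[0,0,0]],
])

```text
time: 6.28
position: [456.8, -267.8, 49.0]
eef_rot: [3.095, -0.537, 0.001]
contact_force: [-2.4, 2.2, 7.2]
gripper_width: 11.4
```

>>> jog_arm([
  [1,[0.01,0,-0.003],[0,0,0]],
  [1,[0.025,0,-0.003],[0,0,0]],
  [1,[0.04,0,-0.003],[0,0,0]],
  [1,[0.055,0,-0.003],[0,0,0]],
  [1,[0.055,0,-0.003],[0,0,0]],
])

```text
time: 6.9
position: [469.7, -272.4, 49.0]
eef_rot: [3.095, -0.537, 0.0]
contact_force: [-2.3, 1.3, 5.1]
gripper_width: 11.2
```

```bash
python3 gz.py -36 0.5 49; python3 -c "
from wr import *
f=wrist('w6');crop(f,'pics/w6c.png',150,0,370,260,3)"
```

```text
gauge xy now [-42.96   0.43] Fg [-2.61  0.42]
pos [ 469.7 -272.4   49. ] F [-2.3  1.3  5.1] w 11.2 t 6.9
shift units [ 0.0278 -0.0003  0.0001]
heading -19.68 z [ 2.e-04 -1.e-04 -1.e+00]
turn units [ 0.0001 -0.0004 -0.0003]
```

View pics/w6c.png

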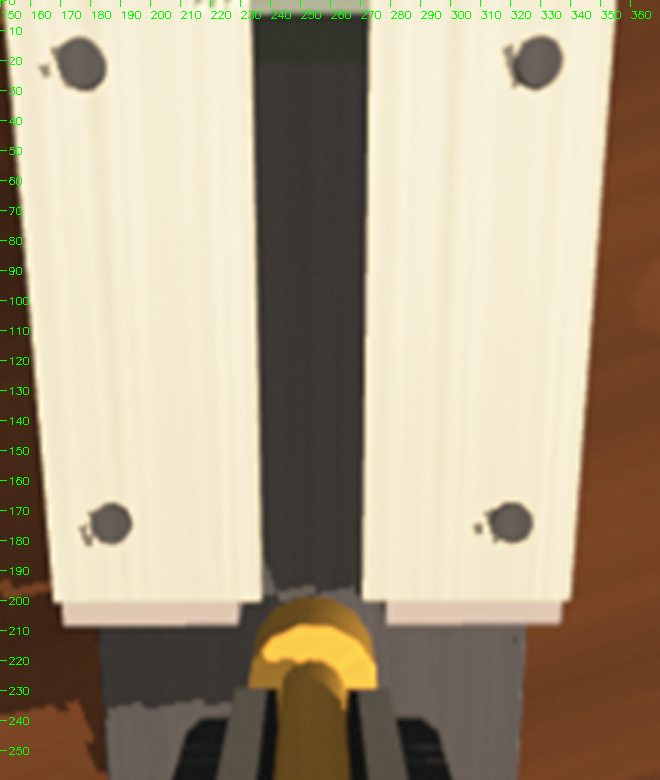

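Foot and jaw gap are both centred at column 313, so I'll slide on gently.

>>> jog_arm([
  [1,[0.01,0,-0.001],[0,0,0]],
  [1,[0.02,0,-0.001],[0,0,0]],
  [1,[0.03,0,-0.001],[0,0,0]],
  [1,[0.04,0,-0.001],[0,0,0]],
  [1,[0.04,0,-0.001],[0,0,0]],
])

```text
time: 7.58
position: [479.1, -275.6, 49.1]
eef_rot: [-3.095, 0.537, -0.0]
contact_force: [-2.0, 0.4, 3.4]
gripper_width: 10.9
```

```bash
python3 gz.py -36 0.5 49
```

```text
gauge xy now [-33.01   0.57] Fg [-2.03 -0.27]
pos [ 479.1 -275.6   49.1] F [-2.   0.4  3.4] w 10.9 t 7.58
shift units [-0.012   0.0003  0.0002]
heading -19.67 z [ 2.e-04 -0.e+00 -1.e+00]
turn units [-0.0001 -0.0005 -0.0001]
```

>>> jog_arm([
  [1,[0.012,0,0],[0,0,0]],
  [1,[0.024,0,0],[0,0,0]],
  [1,[0.036,0,0],[0,0,0]],
  [1,[0.048,0,0],[0,0,0]],
  [1,[0.06,0,0],[0,0,0]],
])

```text
time: 8.2
position: [492.8, -280.5, 49.1]
eef_rot: [-3.095, 0.537, 0.001]
contact_force: [-3.7, 1.6, 5.7]
gripper_width: 11.5
```

>>> jog_arm([
  [1,[0.014,0,0],[0,0,0]],
  [1,[0.028,0,0],[0,0,0]],
  [1,[0.042,0,0],[0,0,0]],
  [1,[0.056,0,0],[0,0,0]],
  [1,[0.07,0,0],[0,0,0]],
])

```text
time: 8.82
position: [509.3, -286.5, 49.1]
eef_rot: [-3.095, 0.537, 0.001]
contact_force: [-4.9, 1.0, 5.9]
gripper_width: 11.2
```

```bash
python3 gz.py 48 0.5 49;python3 -c "
from wr import *
f=wrist('w7')"
```

```text
gauge xy now [-0.94  0.51] Fg [-4.99 -0.68]
pos [ 509.3 -286.5   49.1] F [-4.9  1.   5.9] w 11.2 t 8.82
shift units [0.1958 0.     0.0002]
heading -19.68 z [-6.e-04  3.e-04 -1.e+00]
turn units [-0.0001  0.0012 -0.0003]
```

View pics/w7.png

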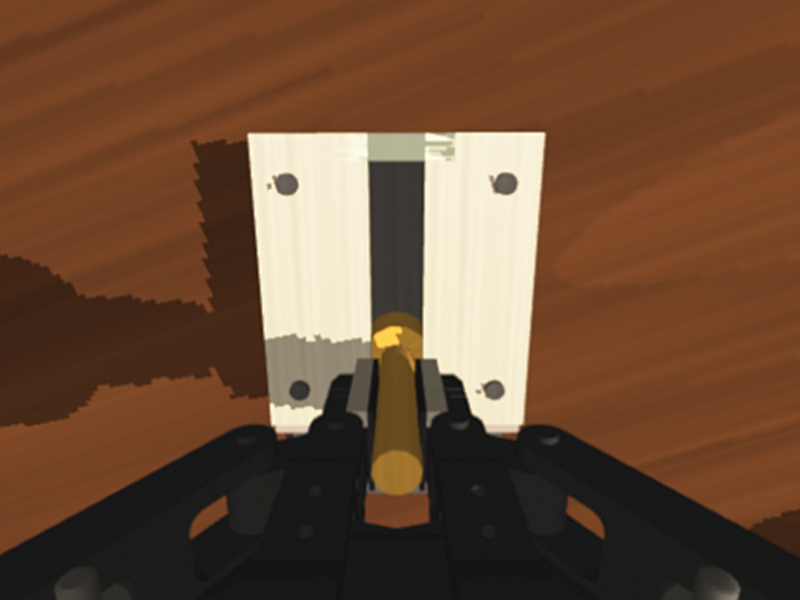

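It passes: the foot is at gauge x ≈ 0 and the force stays around 5 N. I'll carry on to x = 48.

>>> jog_arm([
  [1,[0.02,0,-0.002],[0,0,0]],
  [1,[0.04,0,-0.002],[0,0,0]],
  [1,[0.06,0,-0.002],[0,0,0]],
  [1,[0.08,0,-0.002],[0,0,0]],
  [1,[0.1,0,-0.002],[0,0,0]],
])

```text
time: 9.5
position: [533.4, -295.0, 49.4]
eef_rot: [-3.095, 0.537, 0.0]
contact_force: [0.1, 0.4, -1.8]
gripper_width: 10.9
```

>>> jog_arm([
  [1,[0.02,0,0],[0,0,0]],
  [1,[0.04,0,0],[0,0,0]],
  [1,[0.06,0,0],[0,0,0]],
  [1,[0.08,0,0],[0,0,0]],
  [1,[0.092,0,0],[0,0,0]],
])

```text
time: 10.12
position: [555.0, -302.8, 49.5]
eef_rot: [-3.095, 0.537, -0.0]
contact_force: [-0.4, -0.1, -1.7]
gripper_width: 11.1
```

```bash
python3 gz.py 48 0.5 49;python3 -c "
from wr import *
f=wrist('w8')"
```

```text
gauge xy now [47.56  0.59] Fg [-0.35 -0.27]
pos [ 555.  -302.8   49.5] F [-0.4 -0.1 -1.7] w 11.1 t 10.12
shift units [0.0017 0.0003 0.0021]
heading -19.67 z [ 1.e-04  1.e-04 -1.e+00]
turn units [-0.0002 -0.0002 -0.0001]
```

View pics/w8.png

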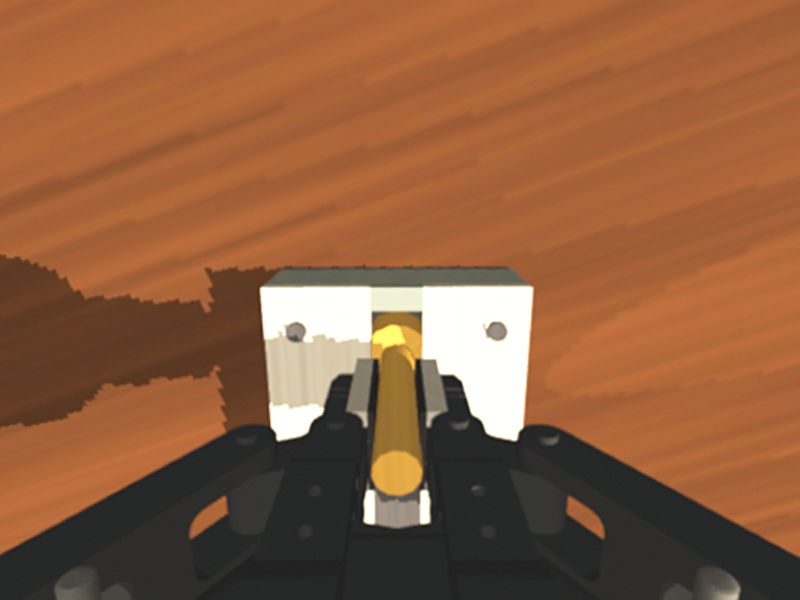

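The post is at x ≈ 48 in the pocket and centred in the slot. I'll set it down, release and rise.

>>> jog_arm([
  [1,[0,0,0.002],[0,0,0]],
  [0.3,[0,0,0.002],[0,0,0]],
  [-1,[0,0,0.002],[0,0,0]],
  [-1,[0,0,0.002],[0,0,0]],
  [-1,[0,0,0.002],[0,0,0]],
])

```text
time: 10.8
position: [554.7, -302.7, 49.1]
eef_rot: [-3.095, 0.537, -0.0]
contact_force: [0.1, 0.0, -0.1]
gripper_width: 82.0
```

>>> jog_arm([
  [-1,[0,0,-0.15],[0,0,0]],
  [-1,[0,0,-0.4],[0,0,0]],
  [-1,[0,0,-0.6],[0,0,0]],
  [-1,[0,0,-0.6],[0,0,0]],
  [-1,[0,0,-0.6],[0,0,0]],
])

```text
time: 11.42
position: [554.4, -302.6, 198.6]
eef_rot: [-3.095, 0.537, 0.001]
contact_force: [-0.5, -0.2, -0.5]
gripper_width: 85.2
```

```bash
python3 mv.py 625.3 -26.8 200 -19.67;python3 -c "
from wr import *
f=wrist('w9')"
```

```text
pos [ 554.4 -302.6  198.6] F [-0.5 -0.2 -0.5] w 85.2 t 11.43
shift units [-0.1043 -1.1341 -0.0055]
heading -19.68 z [-4.e-04  2.e-04 -1.e+00]
turn units [-0.0002  0.0009 -0.0002]
```

View pics/w9.png

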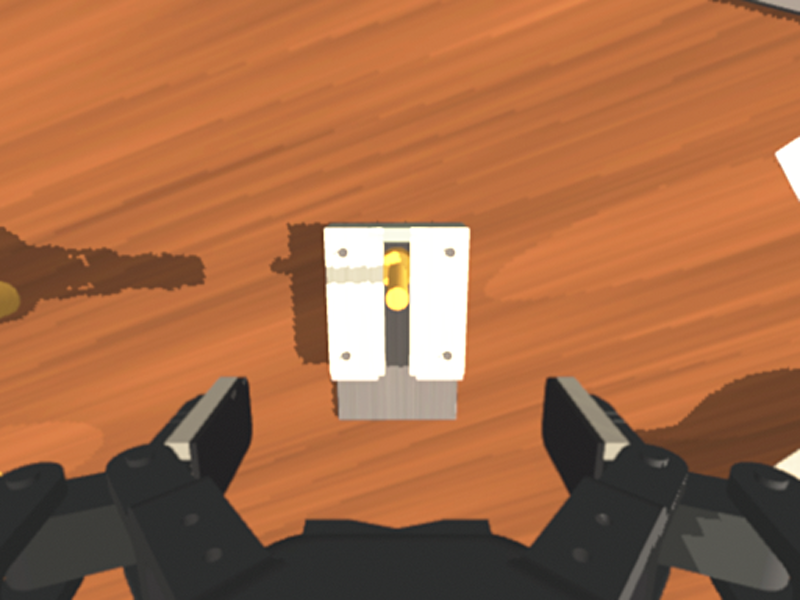

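>>> jog_arm([
  [-1,[-0.02,-0.24,0],[0,0,0]],
  [-1,[-0.045,-0.48,0],[0,0,0]],
  [-1,[-0.07,-0.72,0],[0,0,0]],
  [-1,[-0.09,-0.96,0],[0,0,0]],
  [-1,[-0.09,-0.96,0],[0,0,0]],
])

```text
time: 12.1
position: [614.3, -60.9, 197.2]
eef_rot: [-3.095, 0.519, 0.005]
contact_force: [0.1, -0.3, -0.1]
gripper_width: 85.4
```

>>> jog_arm([
  [-1,[-0.014,-0.174,0],[0,0,0]],
  [-1,[-0.014,-0.174,0],[0,0,0]],
  [-1,[-0.014,-0.174,0],[0,0,0]],
  [-1,[-0.014,-0.174,0],[0,0,0]],
])

```text
time: 12.6
position: [625.2, -28.8, 198.4]
eef_rot: [3.094, -0.54, -0.002]
contact_force: [-0.2, 0.0, 0.4]
gripper_width: 85.4
```

```bash
python3 mv.py 625.3 -26.8 43 -19.67;python3 -c "
from wr import *
f=wrist('w10')"
```

```text
pos [625.2 -28.8 198.4] F [-0.2  0.   0.4] w 85.4 t 12.6
shift units [-0.0019 -0.0083  0.6215]
heading -19.8 z [-1.2e-03 -7.0e-04 -1.0e+00]
turn units [ 0.002   0.0017 -0.0043]
```

View pics/w10.png

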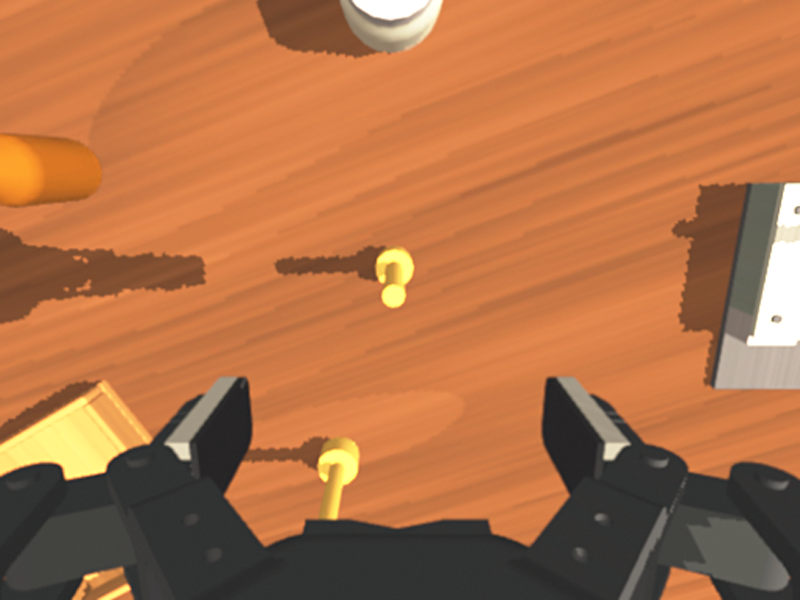

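>>> jog_arm([
  [-1,[0,-0.004,0.25],[0,0,0]],
  [-1,[0,-0.004,0.5],[0,0,0]],
  [-1,[0,-0.004,0.62],[0,0,0]],
  [-1,[0,-0.004,0.62],[0,0,0]],
  [1,[0,-0.004,0.62],[0,0,0]],
])

```text
time: 13.28
position: [627.1, -26.5, 45.9]
eef_rot: [-3.095, 0.538, -0.004]
contact_force: [0.6, -0.5, 1.1]
gripper_width: 69.9
```

>>> jog_arm([
  [1,[0,0,0],[0,0,0]],
  [1,[0,0,0],[0,0,0]],
  [1,[0,0,0],[0,0,0]],
  [1,[0,0,0],[0,0,0]],
])

```text
time: 13.78
position: [626.4, -26.0, 44.7]
eef_rot: [-3.095, 0.537, -0.002]
contact_force: [-0.2, 0.2, 3.1]
gripper_width: 11.2
```

>>> jog_arm([
  [1,[0,0,-0.12],[0,0,0]],
  [1,[0,0,-0.24],[0,0,0]],
  [1,[0,0,-0.24],[0,0,0]],
  [1,[0,0,-0.24],[0,0,0]],
])

```text
time: 14.28
position: [625.3, -26.1, 103.1]
eef_rot: [3.095, -0.537, -0.002]
contact_force: [-0.3, 0.1, -2.4]
gripper_width: 10.9
```

```bash
python3 gz.py -56 0.5 80
```

```text
gauge xy now [ 20.65 284.8 ] Fg [-0.36 -0.04]
pos [625.3 -26.1 103.1] F [-0.3  0.1 -2.4] w 10.9 t 14.28
shift units [-0.3064  1.1372  0.0932]
heading -19.67 z [-0.0014  0.     -1.    ]
turn units [ 0.0009  0.0025 -0.0001]
```

>>> jog_arm([
  [1,[-0.09,0.2,0],[0,0,0]],
  [1,[-0.18,0.42,0],[0,0,0]],
  [1,[-0.27,0.64,0],[0,0,0]],
  [1,[-0.306,0.86,0],[0,0,0]],
  [1,[-0.306,0.94,0],[0,0,0]],
])

```text
time: 14.9
position: [471.2, -225.2, 102.6]
eef_rot: [3.093, -0.545, -0.005]
contact_force: [0.7, 0.2, -1.9]
gripper_width: 11.3
```

>>> jog_arm([
  [1,[0,0.197,0.04],[0,0,0]],
  [1,[0,0.197,0.093],[0,0,0]],
  [1,[0,0.197,0.18],[0,0,0]],
  [1,[0,0.197,0.18],[0,0,0]],
  [1,[0,0.197,0.18],[0,0,0]],
])

```text
time: 15.52
position: [458.3, -267.4, 59.0]
eef_rot: [-3.095, 0.535, 0.001]
contact_force: [0.1, 0.2, -0.6]
gripper_width: 11.1
```

```bash
python3 gz.py -56 0.5 51;python3 -c "
from wr import *
f=wrist('w11');crop(f,'pics/w11c.png',150,0,370,260,3)"
```

```text
gauge xy now [-55.38   1.37] Fg [0.03 0.25]
pos [ 458.3 -267.4   59. ] F [ 0.1  0.2 -0.6] w 11.1 t 15.53
shift units [-0.0025  0.0035  0.032 ]
heading -19.63 z [-5.e-04  6.e-04 -1.e+00]
turn units [-0.0007  0.0013  0.0013]
```

View pics/w11c.png

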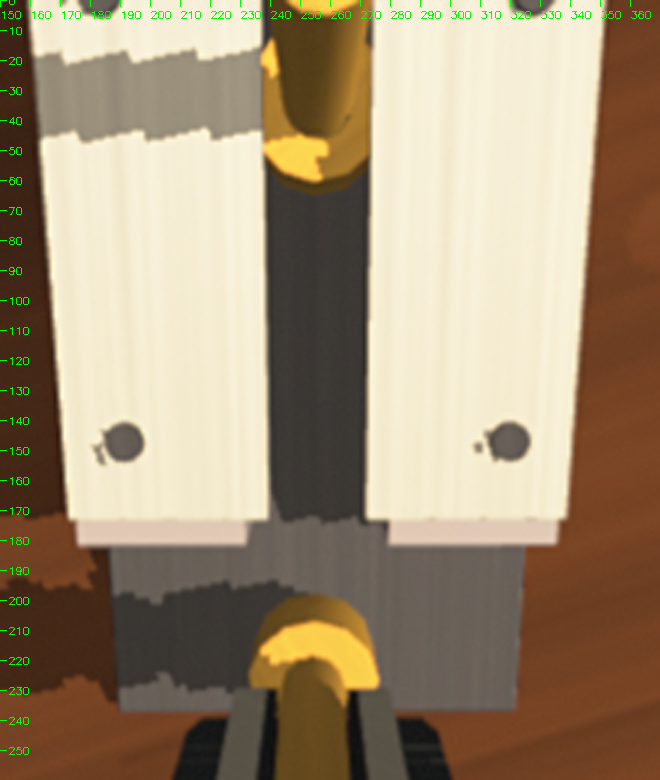

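The gap centre is at 318 and the foot at 314, so I'll shift about +0.8 mm along tool y, which agrees with the pose reading, and lower.

>>> jog_arm([
  [1,[-0.002,0.0034,0.016],[0,0,0]],
  [1,[-0.002,0.0034,0.03],[0,0,0]],
  [1,[-0.002,0.0034,0.03],[0,0,0]],
  [1,[-0.002,0.0034,0.03],[0,0,0]],
])

```text
time: 16.08
position: [457.5, -268.5, 51.6]
eef_rot: [-3.095, 0.537, -0.0]
contact_force: [0.2, 0.6, -1.6]
gripper_width: 11.3
```

>>> jog_arm([
  [1,[0,0,0.003],[0,0,0]],
  [1,[0,0,0.003],[0,0,0]],
])

```text
time: 16.32
position: [457.5, -268.5, 50.8]
eef_rot: [-3.095, 0.537, -0.0]
contact_force: [-0.5, -0.1, -2.2]
gripper_width: 11.4
```

>>> jog_arm([
  [1,[0,0,0.003],[0,0,0]],
  [1,[0,0,0.003],[0,0,0]],
])

```text
time: 16.58
position: [457.7, -268.7, 50.7]
eef_rot: [3.095, -0.537, 0.001]
contact_force: [-2.1, 2.3, 4.9]
gripper_width: 11.2
```

```bash
python3 gz.py -42 0.5 51
```

```text
gauge xy now [-55.51  -0.12] Fg [-2.76  1.41]
pos [ 457.7 -268.7   50.7] F [-2.1  2.3  4.9] w 11.2 t 16.57
shift units [ 0.0541 -0.0025 -0.0012]
heading -19.68 z [ 6.e-04 -3.e-04 -1.e+00]
turn units [ 0.0002 -0.0012 -0.0004]
```

>>> jog_arm([
  [1,[0.01,-0.002,-0.002],[0,0,0]],
  [1,[0.024,-0.002,-0.002],[0,0,0]],
  [1,[0.038,-0.002,-0.002],[0,0,0]],
  [1,[0.052,-0.002,-0.002],[0,0,0]],
  [1,[0.052,-0.002,-0.002],[0,0,0]],
])

```text
time: 17.2
position: [470.4, -272.7, 50.7]
eef_rot: [3.095, -0.537, 0.001]
contact_force: [-1.4, -0.6, 3.7]
gripper_width: 11.5
```

```bash
python3 gz.py -36 0.5 51;python3 -c "
from wr import *
f=wrist('w12');crop(f,'pics/w12c.png',150,0,370,260,3)"
```

```text
gauge xy now [-42.22   0.4 ] Fg [-1.11 -1.05]
pos [ 470.4 -272.7   50.7] F [-1.4 -0.6  3.7] w 11.5 t 17.2
shift units [ 0.0249 -0.0004 -0.0012]
heading -19.68 z [ 6.e-04 -2.e-04 -1.e+00]
turn units [ 0.     -0.0012 -0.0002]
```

View pics/w12c.png

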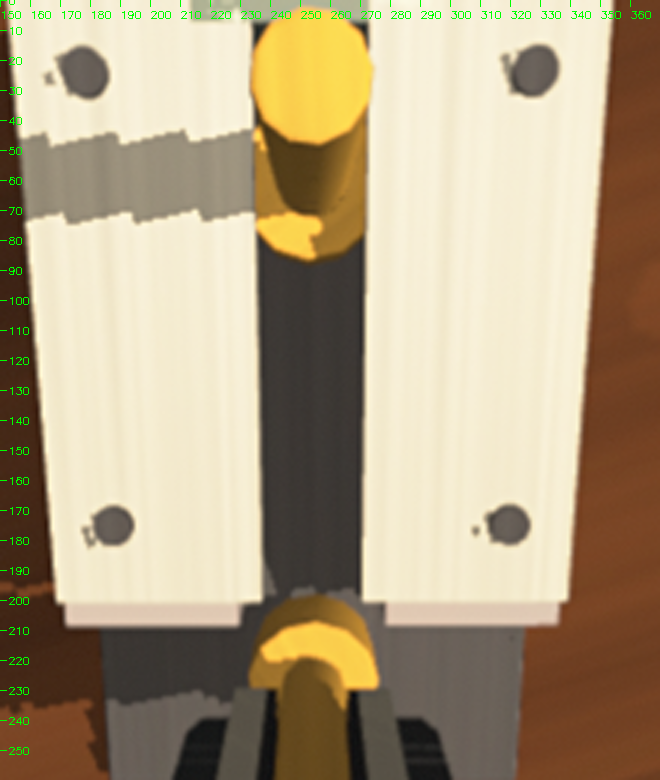

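>>> jog_arm([
  [1,[0.01,0,0],[0,0,0]],
  [1,[0.02,0,0],[0,0,0]],
  [1,[0.03,0,0],[0,0,0]],
  [1,[0.04,0,0],[0,0,0]],
  [1,[0.04,0,0],[0,0,0]],
])

```text
time: 17.88
position: [479.3, -275.8, 50.7]
eef_rot: [-3.095, 0.537, 0.0]
contact_force: [-3.0, 0.8, 6.1]
gripper_width: 11.2
```

```bash
python3 gz.py 15 0.5 51
```

```text
gauge xy now [-32.76   0.45] Fg [-3.13 -0.27]
pos [ 479.3 -275.8   50.7] F [-3.   0.8  6.1] w 11.2 t 17.88
shift units [ 0.1911 -0.0002 -0.0012]
heading -19.67 z [-2.e-04  1.e-04 -1.e+00]
turn units [-0.      0.0004 -0.0001]
```

>>> jog_arm([
  [1,[0.014,0,-0.002],[0,0,0]],
  [1,[0.028,0,-0.002],[0,0,0]],
  [1,[0.042,0,-0.002],[0,0,0]],
  [1,[0.056,0,-0.002],[0,0,0]],
  [1,[0.07,0,-0.002],[0,0,0]],
])

```text
time: 18.5
position: [496.0, -281.8, 50.9]
eef_rot: [-3.095, 0.537, 0.0]
contact_force: [-0.3, -1.6, -1.7]
gripper_width: 11.3
```

>>> jog_arm([
  [1,[0.016,0,0],[0,0,0]],
  [1,[0.032,0,0],[0,0,0]],
  [1,[0.048,0,0],[0,0,0]],
  [1,[0.064,0,0],[0,0,0]],
  [1,[0.064,0,0],[0,0,0]],
])

```text
time: 19.12
position: [511.2, -287.1, 51.0]
eef_rot: [-3.095, 0.536, -0.0]
contact_force: [0.6, 0.7, -2.3]
gripper_width: 11.0
```

>>> jog_arm([
  [1,[0.016,0,0],[0,0,0]],
  [1,[0.032,0,0],[0,0,0]],
  [1,[0.048,0,0],[0,0,0]],
  [1,[0.055,0,0],[0,0,0]],
  [1,[0.055,0,0],[0,0,0]],
])

```text
time: 19.75
position: [523.9, -291.7, 51.0]
eef_rot: [-3.095, 0.537, 0.0]
contact_force: [0.2, 0.0, -1.0]
gripper_width: 11.2
```

```bash
python3 gz.py 15 0.5 51;python3 -c "
from wr import *
f=wrist('w13')"
```

```text
gauge xy now [14.54  0.49] Fg [0.21 0.09]
pos [ 523.9 -291.7   51. ] F [ 0.2  0.  -1. ] w 11.2 t 19.75
shift units [ 0.0019 -0.     -0.0001]
heading -19.67 z [-1.e-04  1.e-04 -1.e+00]
turn units [-0.0002  0.0002  0.    ]
```

View pics/w13.png

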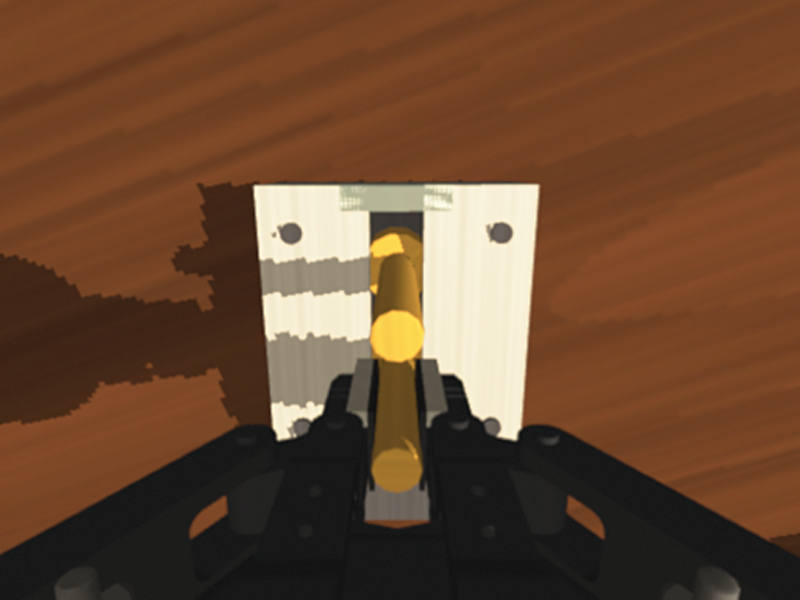

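The second post is also through, standing behind the first at x ≈ 15. I'll release it.

>>> jog_arm([
  [1,[0,0,0.002],[0,0,0]],
  [0.3,[0,0,0.002],[0,0,0]],
  [-1,[0,0,0.002],[0,0,0]],
  [-1,[0,0,0.002],[0,0,0]],
  [-1,[0,0,0.002],[0,0,0]],
])

```text
time: 20.42
position: [523.8, -291.7, 50.6]
eef_rot: [-3.095, 0.537, -0.0]
contact_force: [-1.0, 0.1, 0.6]
gripper_width: 82.2
```

>>> jog_arm([
  [-1,[0,0,-0.15],[0,0,0]],
  [-1,[0,0,-0.4],[0,0,0]],
  [-1,[0,0,-0.6],[0,0,0]],
  [-1,[0,0,-0.6],[0,0,0]],
  [-1,[0,0,-0.6],[0,0,0]],
])

```text
time: 21.05
position: [523.5, -291.6, 200.1]
eef_rot: [-3.095, 0.537, 0.001]
contact_force: [-0.5, -0.0, -0.1]
gripper_width: 85.7
```

```bash
python3 mv.py 495.5 65.5 200 -19.67;python3 -c "
from wr import *
f=wrist('w14')"
```

```text
pos [ 523.5 -291.6  200.1] F [-0.5 -0.  -0.1] w 85.7 t 21.05
shift units [-5.8650e-01 -1.3074e+00  8.0000e-04]
heading -19.67 z [-3.e-04  2.e-04 -1.e+00]
turn units [-0.0001  0.0007 -0.0001]
```

View pics/w14.png

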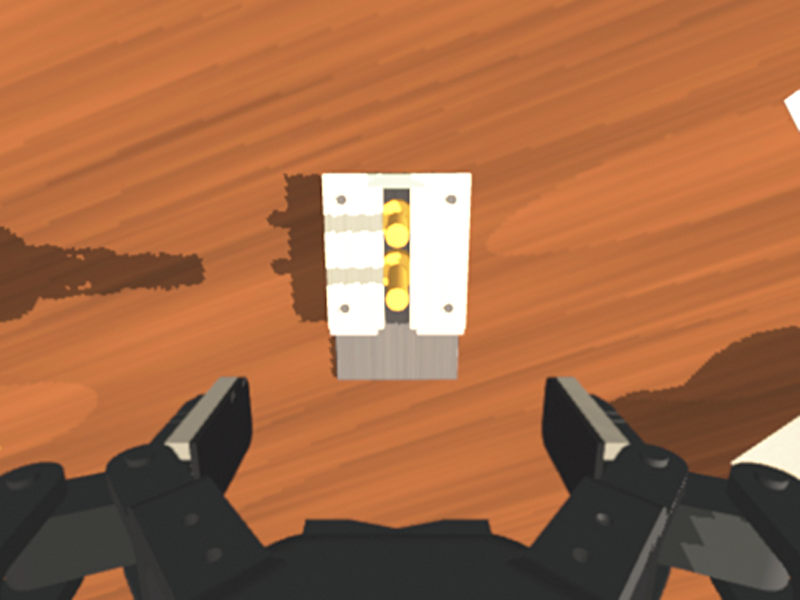

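Both posts are standing in the slot, at (397,235) and (397,298). Next is the third post.

>>> jog_arm([
  [-1,[-0.1,-0.22,0],[0,0,0]],
  [-1,[-0.2,-0.44,0],[0,0,0]],
  [-1,[-0.3,-0.66,0],[0,0,0]],
  [-1,[-0.4,-0.88,0],[0,0,0]],
  [-1,[-0.4,-0.9,0],[0,0,0]],
])

```text
time: 21.72
position: [504.2, -40.5, 199.4]
eef_rot: [-3.096, 0.523, 0.004]
contact_force: [-0.2, -1.4, -0.5]
gripper_width: 85.4
```

>>> jog_arm([
  [-1,[-0.1,-0.2,0],[0,0,0]],
  [-1,[-0.186,-0.407,0],[0,0,0]],
  [-1,[-0.186,-0.407,0],[0,0,0]],
  [-1,[-0.186,-0.407,0],[0,0,0]],
  [-1,[-0.186,-0.407,0],[0,0,0]],
])

```text
time: 22.35
position: [495.9, 63.3, 199.9]
eef_rot: [3.094, -0.541, -0.002]
contact_force: [-0.1, -0.0, -0.1]
gripper_width: 85.3
```

```bash
python3 mv.py 495.5 65.5 45 -19.67;python3 -c "
from wr import *
f=wrist('w15')"
```

```text
pos [495.9  63.3 199.9] F [-0.1 -0.  -0.1] w 85.3 t 22.35
shift units [-0.0037 -0.0084  0.6195]
heading -19.84 z [-1.3e-03 -5.0e-04 -1.0e+00]
turn units [ 0.0016  0.002  -0.0057]
```

View pics/w15.png

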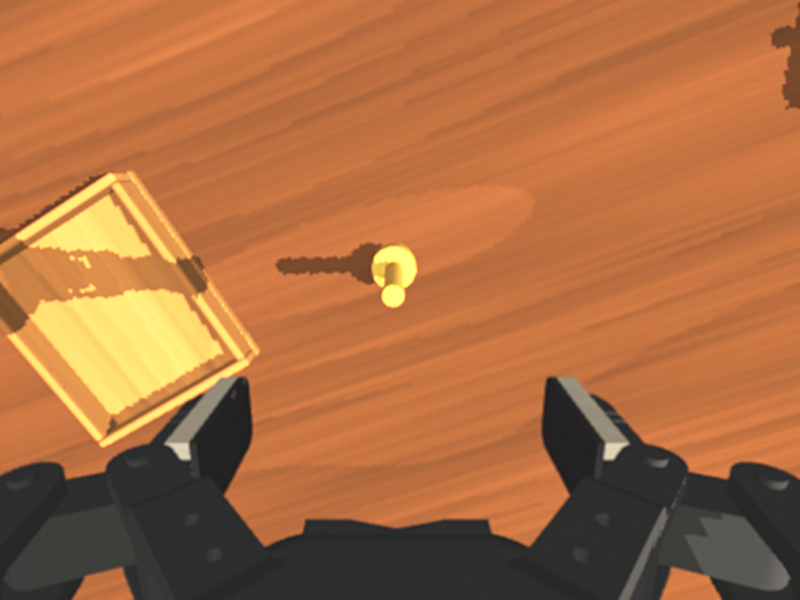

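>>> jog_arm([
  [-1,[0,-0.003,0.25],[0,0,0]],
  [-1,[0,-0.003,0.5],[0,0,0]],
  [-1,[0,-0.003,0.62],[0,0,0]],
  [-1,[0,-0.003,0.62],[0,0,0]],
  [1,[0,-0.003,0.62],[0,0,0]],
])

```text
time: 23.02
position: [497.3, 65.7, 47.0]
eef_rot: [-3.095, 0.538, -0.003]
contact_force: [-0.1, 0.2, 0.1]
gripper_width: 69.8
```

>>> jog_arm([
  [1,[0,0,0],[0,0,0]],
  [1,[0,0,0],[0,0,0]],
  [1,[0,0,0],[0,0,0]],
  [1,[0,0,0],[0,0,0]],
])

```text
time: 23.52
position: [496.5, 66.0, 46.2]
eef_rot: [-3.095, 0.537, -0.002]
contact_force: [0.1, -1.5, 4.8]
gripper_width: 11.4
```

>>> jog_arm([
  [1,[0,0,-0.12],[0,0,0]],
  [1,[0,0,-0.24],[0,0,0]],
  [1,[0,0,-0.24],[0,0,0]],
  [1,[0,0,-0.24],[0,0,0]],
])

```text
time: 24.02
position: [495.5, 65.8, 104.7]
eef_rot: [3.095, -0.537, -0.002]
contact_force: [0.6, -0.3, -1.8]
gripper_width: 11.3
```

```bash
python3 gz.py -57 0.5 58
```

```text
gauge xy now [-132.5   327.61] Fg [ 0.65 -0.12]
pos [495.5  65.8 104.7] F [ 0.6 -0.3 -1.8] w 11.3 t 24.02
shift units [0.3024 1.3083 0.1873]
heading -19.68 z [-1.1e-03 -2.0e-04 -1.0e+00]
turn units [ 0.001   0.0019 -0.0003]
```

>>> jog_arm([
  [1,[0.05,0.22,0],[0,0,0]],
  [1,[0.1,0.44,0],[0,0,0]],
  [1,[0.15,0.66,0],[0,0,0]],
  [1,[0.2,0.88,0],[0,0,0]],
  [1,[0.22,0.95,0],[0,0,0]],
])

```text
time: 24.65
position: [465.7, -180.3, 104.0]
eef_rot: [3.093, -0.546, -0.004]
contact_force: [0.1, 1.0, -1.0]
gripper_width: 11.3
```

>>> jog_arm([
  [1,[0.04,0.18,0.02],[0,0,0]],
  [1,[0.082,0.358,0.05],[0,0,0]],
  [1,[0.082,0.358,0.12],[0,0,0]],
  [1,[0.082,0.358,0.175],[0,0,0]],
  [1,[0.082,0.358,0.175],[0,0,0]],
])

```text
time: 25.28
position: [456.5, -264.9, 60.0]
eef_rot: [-3.094, 0.532, 0.005]
contact_force: [0.8, 1.1, -1.6]
gripper_width: 11.4
```

>>> jog_arm([
  [1,[0,0,0],[0,0,0]],
])

```text
time: 25.4
position: [457.7, -266.2, 62.0]
eef_rot: [-3.096, 0.534, -0.0]
contact_force: [0.3, -0.5, -1.2]
gripper_width: 11.4
```

```bash
python3 gz.py -57 0.5 53;python3 -c "
from wr import *
f=wrist('w16');crop(f,'pics/w16c.png',150,0,370,260,3)"
```

```text
gauge xy now [-56.35   2.24] Fg [ 0.48 -0.31]
pos [ 457.7 -266.2   62. ] F [ 0.3 -0.5 -1.2] w 11.4 t 25.4
shift units [-0.0026  0.007   0.036 ]
heading -19.56 z [ 3.e-04  4.e-04 -1.e+00]
turn units [-0.0008 -0.0002  0.0036]
```

View pics/w16c.png

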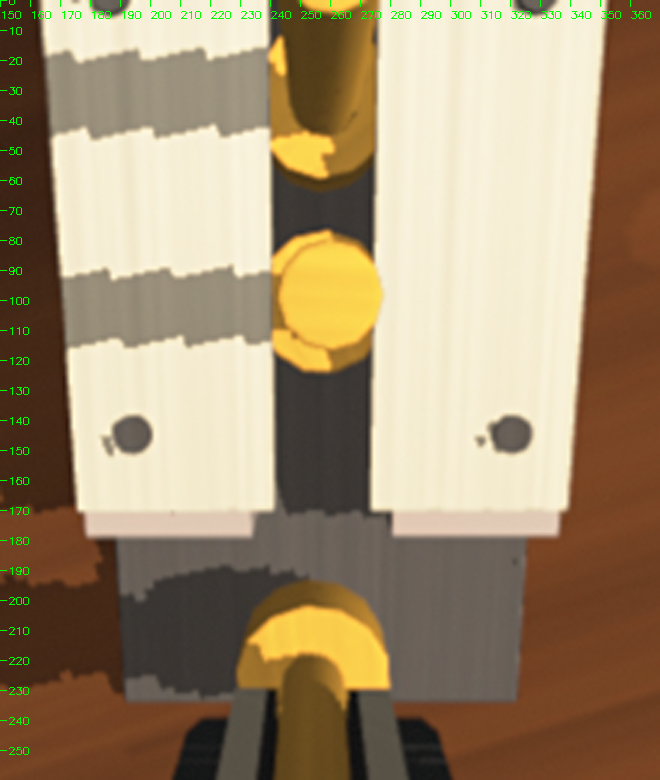

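This foot is wider, 153 px against 129 px for the other two. I'll still try it in the gauge. It needs about +1.7 mm in y, then lowering.

>>> jog_arm([
  [1,[-0.002,0.007,0.016],[0,0,0]],
  [1,[-0.002,0.007,0.034],[0,0,0]],
  [1,[-0.002,0.007,0.034],[0,0,0]],
  [1,[-0.002,0.007,0.034],[0,0,0]],
])

```text
time: 25.95
position: [456.1, -268.8, 53.3]
eef_rot: [-3.095, 0.537, 0.0]
contact_force: [-0.3, -0.1, -2.0]
gripper_width: 11.2
```

>>> jog_arm([
  [1,[0,0,0.003],[0,0,0]],
  [1,[0,0,0.003],[0,0,0]],
])

```text
time: 26.2
position: [456.0, -268.8, 52.6]
eef_rot: [-3.095, 0.537, -0.0]
contact_force: [-0.3, 0.6, -0.4]
gripper_width: 11.0
```

```bash
python3 gz.py -57 0.5 53
```

```text
gauge xy now [-57.02  -0.76] Fg [-0.43  0.45]
pos [ 456.  -268.8   52.6] F [-0.3  0.6 -0.4] w 11.0 t 26.2
shift units [ 0.0001 -0.0051 -0.0018]
heading -19.67 z [ 0.e+00  1.e-04 -1.e+00]
turn units [-0.0002 -0.     -0.    ]
```

Nearly on the plate. I'll take it down to light contact, centre y at −0.005, and slide.

>>> jog_arm([
  [1,[0,-0.005,0.002],[0,0,0]],
  [1,[0.012,-0.005,0.002],[0,0,0]],
  [1,[0.026,-0.005,0.002],[0,0,0]],
  [1,[0.04,-0.005,0.002],[0,0,0]],
  [1,[0.052,-0.005,0.002],[0,0,0]],
])

```text
time: 26.82
position: [468.9, -272.1, 52.2]
eef_rot: [-3.095, 0.537, 0.0]
contact_force: [-3.3, 0.8, 3.5]
gripper_width: 11.1
```

>>> jog_arm([
  [1,[0.005,0,0],[0,0,0]],
  [1,[0.01,0,0],[0,0,0]],
  [1,[0.01,0,0],[0,0,0]],
])

```text
time: 27.2
position: [471.3, -273.0, 52.2]
eef_rot: [3.095, -0.537, 0.001]
contact_force: [-2.5, 0.6, 5.5]
gripper_width: 11.1
```

```bash
python3 gz.py -36 0.5 53;python3 -c "
from wr import *
f=wrist('w17');crop(f,'pics/w17c.png',150,0,370,260,3)"
```

```text
gauge xy now [-41.26   0.47] Fg [-2.59 -0.25]
pos [ 471.3 -273.    52.2] F [-2.5  0.6  5.5] w 11.1 t 27.2
shift units [ 0.021  -0.0001 -0.0032]
heading -19.67 z [ 3.e-04 -1.e-04 -1.e+00]
turn units [-0.0001 -0.0007 -0.    ]
```

View pics/w17c.png

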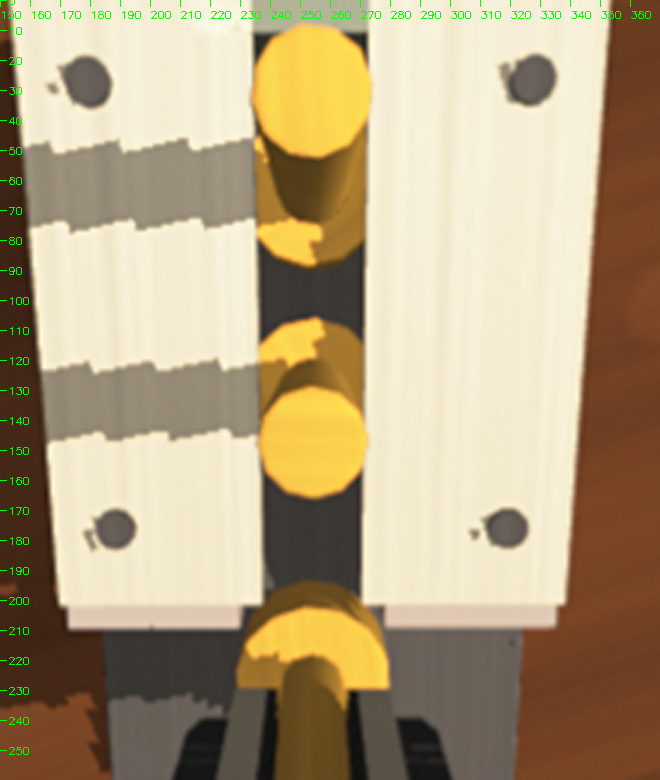

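>>> jog_arm([
  [1,[0.008,0,0],[0,0,0]],
  [1,[0.014,0,0],[0,0,0]],
  [1,[0.014,0,0],[0,0,0]],
])

```text
time: 27.62
position: [474.4, -274.1, 52.2]
eef_rot: [-3.095, 0.537, -0.0]
contact_force: [-2.9, 0.8, 5.4]
gripper_width: 11.3
```

>>> jog_arm([
  [1,[0.004,0,0],[0,0,0]],
  [1,[0.006,0,0],[0,0,0]],
])

```text
time: 27.88
position: [475.4, -274.5, 52.2]
eef_rot: [-3.095, 0.537, 0.001]
contact_force: [-5.1, 2.4, 8.3]
gripper_width: 11.2
```

```bash
python3 gz.py -36 0.5 53
```

```text
gauge xy now [-36.94   0.44] Fg [-5.63  0.55]
pos [ 475.4 -274.5   52.2] F [-5.1  2.4  8.3] w 11.2 t 27.88
shift units [ 0.0037 -0.0002 -0.0032]
heading -19.68 z [-9.e-04  4.e-04 -1.e+00]
turn units [-0.0001  0.0018 -0.0004]
```

>>> jog_arm([
  [1,[0.004,0,-0.001],[0,0,0]],
  [1,[0.007,0,-0.001],[0,0,0]],
  [1,[0.007,0,-0.001],[0,0,0]],
])

```text
time: 28.25
position: [477.5, -275.1, 52.2]
eef_rot: [-3.095, 0.537, -0.0]
contact_force: [-2.9, 0.8, 3.9]
gripper_width: 11.3
```

```bash
python3 gz.py -36 0.5 53;python3 -c "
from wr import *
f=wrist('w18');crop(f,'pics/w18c.png',150,60,370,260,3)"
```

```text
gauge xy now [-34.73   0.49] Fg [-2.97 -0.19]
pos [ 477.5 -275.1   52.2] F [-2.9  0.8  3.9] w 11.3 t 28.25
shift units [-0.0051 -0.     -0.003 ]
heading -19.67 z [ 0.e+00  1.e-04 -1.e+00]
turn units [-0.0003  0.     -0.0001]
```

View pics/w18c.png

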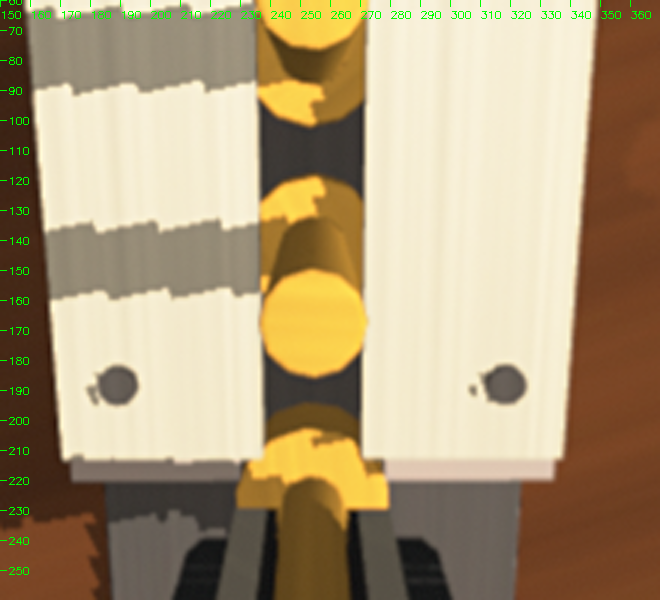

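>>> jog_arm([
  [1,[0.004,0,0],[0,0,0]],
  [1,[0.004,0,0],[0,0,0]],
])

```text
time: 28.55
position: [477.9, -275.3, 52.3]
eef_rot: [-3.095, 0.537, 0.002]
contact_force: [-4.4, 1.6, 5.3]
gripper_width: 11.0
```

>>> jog_arm([
  [1,[0.004,0,0],[0,0,0]],
  [1,[0.004,0,0],[0,0,0]],
])

```text
time: 28.8
position: [478.7, -275.7, 52.3]
eef_rot: [-3.095, 0.537, 0.002]
contact_force: [-5.3, 2.3, 6.7]
gripper_width: 11.9
```

>>> jog_arm([
  [1,[0.004,0,0],[0,0,0]],
  [1,[0.004,0,0],[0,0,0]],
])

```text
time: 29.05
position: [479.5, -275.9, 52.3]
eef_rot: [-3.095, 0.537, 0.003]
contact_force: [-5.8, 1.4, 7.4]
gripper_width: 11.6
```

```bash
python3 gz.py -36 0.5 53
```

```text
gauge xy now [-32.54   0.46] Fg [-5.96 -0.61]
pos [ 479.5 -275.9   52.3] F [-5.8  1.4  7.4] w 11.6 t 29.05
shift units [-0.0138 -0.0001 -0.0026]
heading -19.68 z [-1.5e-03  6.0e-04 -1.0e+00]
turn units [-0.0002  0.0031 -0.0003]
```

>>> jog_arm([
  [1,[0.002,0,-0.004],[0,0,0]],
  [1,[0.002,0,-0.004],[0,0,0]],
  [1,[0.002,0,-0.004],[0,0,0]],
])

```text
time: 29.42
position: [479.7, -275.9, 52.5]
eef_rot: [-3.095, 0.537, 0.004]
contact_force: [-4.6, 1.2, 0.1]
gripper_width: 11.4
```

```bash
python3 gz.py -36 0.5 53;python3 -c "
from wr import *
f=wrist('w19');crop(f,'pics/w19c.png',150,60,370,260,3)"
```

```text
gauge xy now [-32.39   0.49] Fg [-4.74 -0.44]
pos [ 479.7 -275.9   52.5] F [-4.6  1.2  0.1] w 11.4 t 29.43
shift units [-0.0144 -0.     -0.002 ]
heading -19.68 z [-0.0022  0.0011 -1.    ]
turn units [-0.0006  0.0047 -0.0003]
```

View pics/w19c.png

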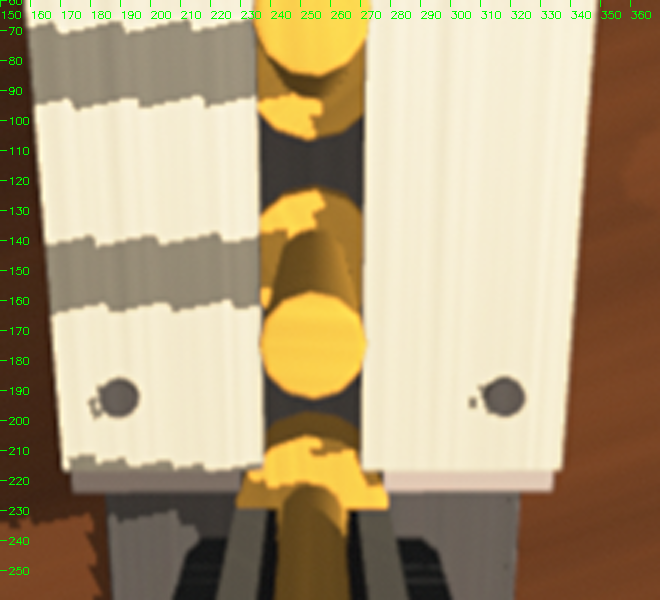

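The third post is stopped: about 5 N of push remains with almost no load on the plate, and its foot lags behind the gripper against both jaw faces. I'll back off and take it to the tray.

>>> jog_arm([
  [1,[-0.05,0,-0.004],[0,0,0]],
  [1,[-0.1,0,-0.02],[0,0,0]],
  [1,[-0.1,0,-0.12],[0,0,0]],
  [1,[-0.1,0,-0.22],[0,0,0]],
  [1,[-0.1,0,-0.22],[0,0,0]],
])

```text
time: 30.1
position: [458.4, -268.6, 110.8]
eef_rot: [3.094, -0.537, 0.008]
contact_force: [0.0, -0.5, -1.5]
gripper_width: 11.4
```

```bash
python3 mv.py 531 256 108 -19.67; python3 -c "
from wr import *
f=wrist('w20')"
```

```text
pos [ 458.4 -268.6  110.8] F [ 0.  -0.5 -1.5] w 11.4 t 30.1
shift units [-0.4332 -2.0736  0.0071]
heading -19.68 z [ 0.0048 -0.0026 -1.    ]
turn units [ 0.0017 -0.0103 -0.0003]
```

View pics/w20.png

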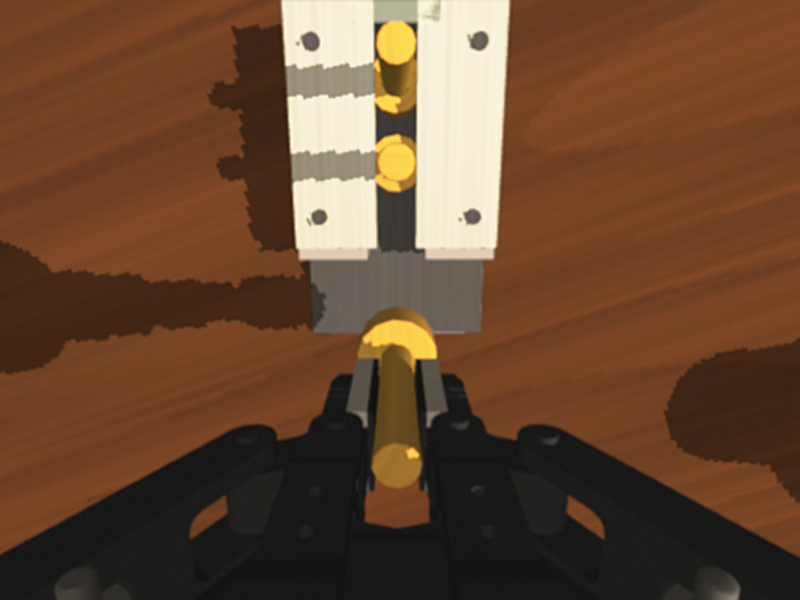

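>>> jog_arm([
  [1,[-0.05,-0.2,0],[0,0,0]],
  [1,[-0.09,-0.41,0],[0,0,0]],
  [1,[-0.13,-0.62,0],[0,0,0]],
  [1,[-0.17,-0.82,0],[0,0,0]],
  [1,[-0.21,-1.0,0],[0,0,0]],
])

```text
time: 30.78
position: [491.1, -12.9, 107.3]
eef_rot: [-3.096, 0.535, 0.002]
contact_force: [0.1, -0.0, -1.9]
gripper_width: 11.3
```

>>> jog_arm([
  [1,[-0.05,-0.2,0],[0,0,0]],
  [1,[-0.09,-0.41,0],[0,0,0]],
  [1,[-0.13,-0.62,0],[0,0,0]],
  [1,[-0.17,-0.82,0],[0,0,0]],
  [1,[-0.21,-1.0,0],[0,0,0]],
])

```text
time: 31.4
position: [525.9, 239.9, 107.0]
eef_rot: [3.095, -0.536, -0.002]
contact_force: [1.2, -0.1, -1.4]
gripper_width: 11.1
```

>>> jog_arm([
  [1,[-0.013,-0.07,0],[0,0,0]],
  [1,[-0.013,-0.07,0],[0,0,0]],
  [1,[-0.013,-0.07,0],[0,0,0]],
  [1,[-0.013,-0.07,0],[0,0,0]],
])

```text
time: 31.9
position: [529.9, 253.8, 108.2]
eef_rot: [3.094, -0.541, 0.0]
contact_force: [-0.6, -0.6, -1.9]
gripper_width: 11.8
```

```bash
python3 mv.py 531 256 54 -19.67; python3 -c "
from wr import *
f=wrist('w21')"
```

```text
pos [529.9 253.8 108.2] F [-0.6 -0.6 -1.9] w 11.8 t 31.9
shift units [ 0.0011 -0.0102  0.2168]
heading -19.82 z [ 1.e-04 -1.e-03 -1.e+00]
turn units [ 0.0017 -0.0008 -0.0051]
```

View pics/w21.png

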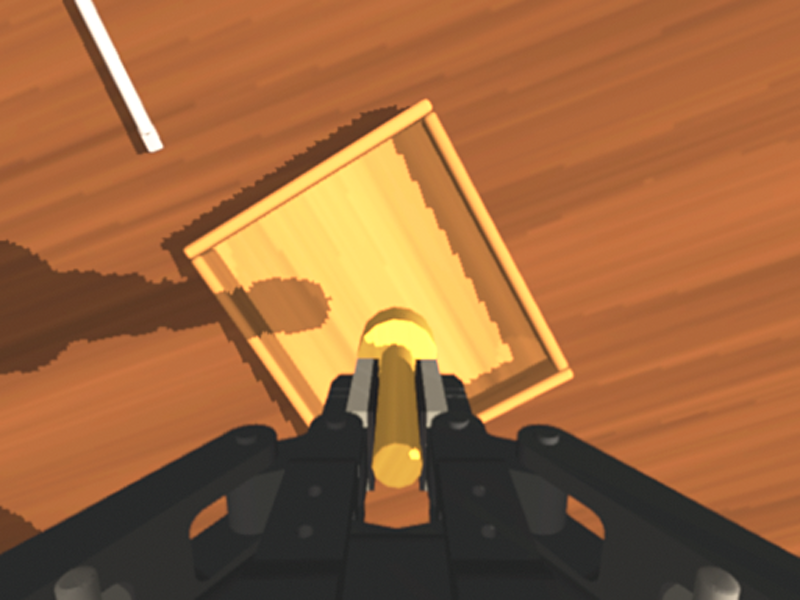

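Over the middle of the tray. I'll lower to about 2–3 mm above the floor, then to light contact.

>>> jog_arm([
  [1,[0,0,0.1],[0,0,0]],
  [1,[0,0,0.18],[0,0,0]],
  [1,[0,0,0.215],[0,0,0]],
  [1,[0,0,0.215],[0,0,0]],
  [1,[0,0,0.215],[0,0,0]],
])

```text
time: 32.58
position: [530.1, 256.0, 55.6]
eef_rot: [-3.094, 0.537, -0.002]
contact_force: [-0.2, -0.9, -1.6]
gripper_width: 11.1
```

>>> jog_arm([
  [1,[0,0,0.004],[0,0,0]],
  [1,[0,0,0.004],[0,0,0]],
])

```text
time: 32.83
position: [529.6, 255.9, 54.0]
eef_rot: [-3.095, 0.537, -0.001]
contact_force: [-0.4, -0.3, -1.9]
gripper_width: 11.3
```

>>> jog_arm([
  [1,[0,0,0.004],[0,0,0]],
  [1,[0,0,0.004],[0,0,0]],
  [1,[0,0,0.004],[0,0,0]],
])

```text
time: 33.2
position: [529.4, 255.8, 52.6]
eef_rot: [-3.095, 0.537, 0.0]
contact_force: [-0.2, -1.5, -1.3]
gripper_width: 11.2
```

>>> jog_arm([
  [1,[0,0,0.004],[0,0,0]],
  [1,[0,0,0.004],[0,0,0]],
  [1,[0,0,0.004],[0,0,0]],
])

```text
time: 33.58
position: [529.7, 256.0, 52.2]
eef_rot: [-3.095, 0.537, -0.001]
contact_force: [-2.1, 0.2, 4.7]
gripper_width: 11.4
```

Contact. I'll release slowly and rise.

>>> jog_arm([
  [0.5,[0,0,0],[0,0,0]],
  [0.2,[0,0,0],[0,0,0]],
  [-1,[0,0,0],[0,0,0]],
  [-1,[0,0,0],[0,0,0]],
  [-1,[0,0,0],[0,0,0]],
])

```text
time: 34.2
position: [529.5, 255.8, 51.6]
eef_rot: [-3.095, 0.537, 0.0]
contact_force: [0.1, -0.7, -0.5]
gripper_width: 84.8
```

>>> jog_arm([
  [-1,[0,0,-0.15],[0,0,0]],
  [-1,[0,0,-0.4],[0,0,0]],
  [-1,[0,0,-0.7],[0,0,0]],
  [-1,[0,0,-0.7],[0,0,0]],
  [-1,[0,0,-0.7],[0,0,0]],
])

```text
time: 34.83
position: [529.8, 256.0, 227.3]
eef_rot: [-3.094, 0.537, -0.003]
contact_force: [-0.7, -0.2, -0.7]
gripper_width: 85.4
```

```bash
python3 -c "
from wr import *
f=wrist('w22')
for n in ['scene','top']:
    g=eyes.grab_frame(n); crop(g,f'pics/{n}9.png',*((170,120,430,310) if n=='scene' else (120,180,380,280)),3)"
```

```text
(no output)
```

View pics/w22.png

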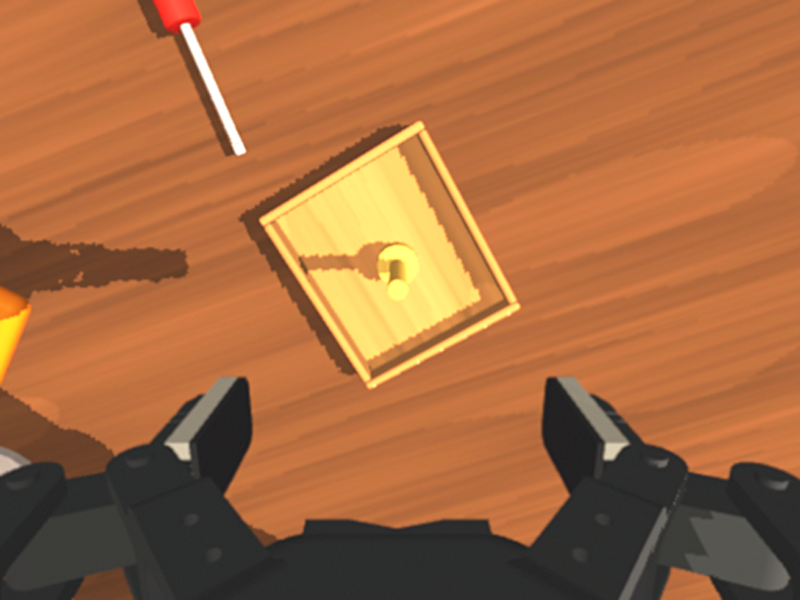

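View pics/scene9.png

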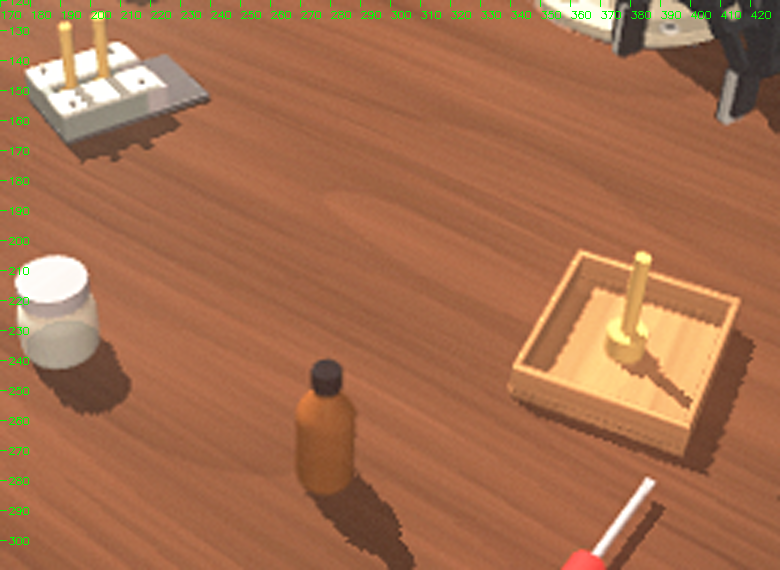

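View pics/top9.png

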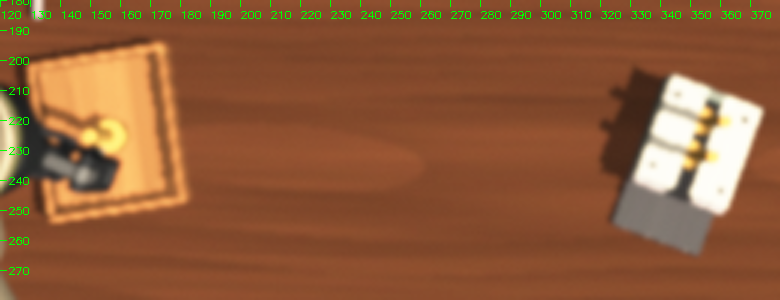

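The pictures show two posts upright in the pocket and the third upright in the tray. The bottle, jar and screwdriver are where they were, and the gripper is clear.

```bash
python3 -c "
from cell import order
print(order.hand_in())"
```

```text
the job is handed in; nothing more can be done
None
```

I tried all three posts in the gauge: two went through and one did not. The job was handed in at about 35 s of the 72 s allowed.

| Post (starting position, mm) | In the gauge | Where it stands now |
|---|---|---|
| (472, −81) | Went through, up to about 5 N in the readings | Pocket, set down at gauge x ≈ 48 mm |
| (625, −27) | Went through, about 3 N in the readings | Pocket, set down at gauge x ≈ 15 mm |
| (496, 65) | Stopped at both jaws at about 5 N | Upright in the middle of the tray |

- **Stopped post:** I pushed it no harder than about 6 N. To be sure it was the jaws and not drag on the plate, I eased it off the plate, and the resistance stayed. Its foot also looked wider in the pictures. It tilted slightly in the grip, but stands upright in the tray.
- **Last pictures:** these show both pocket posts upright, the third post upright in the tray, the other items untouched and the gripper clear. Going by the release positions, both pocket feet are wholly past the jaws (their centres need to be beyond x = 2.5 mm).
- **Disagreements:** the overhead and scene cameras differed by up to about 3 mm on positions and 1.5° on the gauge's angle. I used the closer wrist camera view for lining up.

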